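# Peel the top tray off a clinging stack and hold it out

## Task

Swing the hinged cover of the storage case gently up to its stop. The small metal trays inside cling together, and a straight pull drags them all along: free only the top one by tipping up its eared corner well first, while the opposite corner still sits in the stack, and leave the others in the case. Finish while holding the top tray level and still in the gripper, centred above the cork mat and well clear of everything (about 20 cm above the ledge); do not put it down or let go, and leave the cover open and the canister, mug and tin where they are.

Things in the scene. Friction and masses are not known exactly. Their poses are not given: they have to be found in the camera images.
- case: Grey plastic storage case, fixed to the ledge, open-topped, 128 (x) by 168 (y) by 50 mm high, walls and floor 5 mm. Origin: centre of its underside; its x axis points from the front (robot side) to the hinged rear, z up. A hinged cover lies on it; the stack of trays stands inside.
- cover (a joint): Cover hinge, rad. 0: shut; grows as the front of the cover swings up and back; 1.65: open on its stop. Stiff (0.22 N m of friction): the cover stays where it is left; starts shut or a little ajar. Panel 128 by 168 mm with a 30 mm skirt; shut, its top is 87 mm above the ledge; open, it stands 182 mm high behind the trays, its grip on the far side.
- cover_grip (a point): Centre of the cover's grip: a round bar 14 mm thick, 32 mm long along the case's y, on a 10 mm post, 26 mm above the panel (113 mm above the ledge when shut; 110 mm in front of and 61 mm above the hinge line). Pinched on its two ends, fingers closing along the case's y, it turns between them as the cover swings.
- cover_hinge (a point): Middle of the cover's hinge line, on the case's rear wall: in the case's frame at (64, 0, 52) mm; the line runs along the case's y axis.
- stack: The remaining trays, one loose aluminium block 110 (x) by 150 (y) by 40 mm, 0.55 kg, in the case with 4 mm play, axes as the case's. Origin: centre of its underside, 5 mm above the ledge. Its top: a recess 10 mm deep; two sprung nubs in its front and rear walls at y = -40 mm pinch the tray with about 6 N of drag until its tub is 8 mm up there; a straight pull drags the rest along.
- tray: The top tray, loose, aluminium, about 0.11 kg. Rim 110 (x) by 150 (y) mm, 15 mm high overall; its tub, 94 by 134 mm, 12 mm deep below the rim, is nested in the stack's recess with 4 mm play. Origin: centre of its underside, 35 mm above the ledge at the start; axes as the case's, z up. Only this tray has an ear.
- tray_ear (a point): Centre of the ear's top edge, in the tray's frame at (-43, 70, 40) mm, 75 mm above the ledge at the start. The ear is an upright plate on the tray's front left corner, 25 mm above the rim, 24 mm along the tray's x, 10 mm thick along its y: pinch it from above, closing along y. Rim and case wall lie 25 mm below its top.
- tray_far (a point): The tray's rim corner diagonally across from the ear, in the tray's frame at (55, -75, 15) mm, 50 mm above the ledge at the start.
- mat: Square cork mat, 130 by 130 by 6 mm, fixed flat on the ledge. Origin: centre of its underside.
- canister: Bystander: white plastic canister with a grey press-button lid, 96 mm in diameter, 132 mm high. Origin: centre of its underside.
- mug: Bystander: navy ceramic mug, 80 mm in diameter, 90 mm high. Origin: centre of its underside.
- tin: Bystander: small silver tin, 71 mm in diameter, 68 mm high. Origin: centre of its underside.
Not all that is in view belongs to the job. Of the things that look like the mat, take the one that is nearest to the robot's base at the start.

How it is judged:
By the outcome, as a careful person would: the job done as asked, in the order asked, and still so for the second after the job is handed in, while the arm keeps its last pose, push and grip.
It also fails if it takes over 58 s, if anything falls off the work surface, if the arm or the gripper's body presses on something with over 40 N, if the wrist force passes 120 N, or if a joint passes its speed limit or range.

## Robot

A 7-joint arm with a two-finger parallel gripper is mounted at the origin on the work surface. World frame = base frame: x ahead of the robot, y to its left, z up, the work surface at z = 0. Lengths are in m, angles in rad, forces in N, time in s.
With the tool pointing down it reaches from about 0.425 to 0.925 m from the base axis. Payload 6.8 kg.
Tool frame: the origin (TCP) lies at the very end of the fingers, on their centre line; the grasp point (between the pads) lies bot.hold_point_z behind it (bot.hold_point_z is the distance from the TCP to the grasp point, in m); x points along the fingers, z is the direction in which the jaws open and shut, and the axes are right-handed (so a half turn about x gives the same grasp; the last joint's range is limited). The gripper opens to 85 mm and grips with 20 to 120 N. Pads are 22 mm wide; open, the fingers measure 114 mm over their backs; the gripper's body (76 mm by 85 mm) begins 54 mm behind the grasp point. The pads swing forward as they close: fully open they stand 13 mm farther back than shut.
Start: joints at [1.181, 0.477, 0.022, 1.555, -0.011, 1.109, -0.083], TCP at [0.188, -0.648, 0.231] pointing down, gripper open.
Joint ranges: [-2.96, 2.96], [-0.34, 2.1], [-1.41, 1.46], [0.24, 2.44], [-1.37, 4.51], [0.17, 1.92], [-2.96, 2.96]. Speed limits (rad/s): [2.39, 2.39, 3.14, 3.14, 3.14, 3.14, 3.14].

## Interface

Orientations are given as a unit quaternion [w, x, y, z].
In Python, from station import bot gives the robot as it stands.
- The arm moves only by the tool drive_tool, never from a script. Its arguments are lists of equal length, an entry for each row: "slide": the shift along the world's x, y, z in mm, a list of three; "turn": the turn, a rotation vector about the world's x, y, z in rad, a list of three; "gripper": the opening, from 0 (shut) to 1 (fully open). A call has 1 to 10 rows; each row is the pose to reach, as a shift and turn from the pose measured when the call began; what a row does not reach only later rows make up. A row lasts 1/10 s, in which the tool goes at most 50 mm and 8.59 degrees, less where a joint would pass 70% of its speed; a pose out of reach is approached as far as the arm can. A call with a gripper value outside its range is refused whole. The fingers move at their own pace and stop on an object; "squeeze" is the grip in N (left out, the last holds). Time passes only in rows, so rows that repeat a pose let the fingers close. It gives the time, the measured TCP pose, the force and the opening at its end, in the units of the state.
- bot.get_obs(): the state, without advancing time (a new reading comes with each control period).
- bot.read_camera(name): name is "side" or "top"; returns a dict with "color" (384x512x3 uint8, red, green, blue), "fovy" (degrees; the focal length in pixels is half the picture's height over the tangent of half this angle, whatever the lens; pixels are square), "cx", "cy" (the principal point, pixels), "R" (3x3) and "t" (3): a world point X has camera coordinates R X + t. Camera axes: x right, y down, z forward; pixel columns grow to the right and rows downward; lengths in m; the calibration is good to about 2 mm. A picture is of the moment at which its call begins. There is no depth.
- bot.hand_in(): hands the job in, once; it reports no verdict.
The state is a dict: "t": time; "q": joint angles; "joint_vel": joint speeds; "joint_torque": joint torques, N m; "eef_pos": TCP position; "tool_rot": TCP orientation; "contact_force": force on the tool from outside, world axes, zero at the start; "torque": the same for the moment, N m; "gripper_width": opening from 0.0 (shut) to 1.0 (fully open).
Only numpy, scipy, OpenCV 4.12 (cv2) and the standard library are available. Lean on these libraries where they do the work, as an engineer would, in place of code of your own. Each camera call takes 0.05 s, during which the arm holds its last target.

## Working session

There is one attempt and no reset: what is moved stays moved. The work goes in short steps, Python scripts to look and compute and a tool call to move; the robot and the scene stay as the last step left them, time stands still between calls to the robot, and variables do not carry over. Pictures are saved under pics/ and viewed, and the job is handed in when it is done.

Besides the shell and the picture viewer there is one more tool, called after ">>>" in YAML: its name, and indented under it one key for each argument. drive_tool: Moves the arm, as the interface text tells. Its arguments: {"type":"object","properties":{"slide":{"type":"array"},"turn":{"type":"array"},"gripper":{"type":"array"},"squeeze":{"type":"number"}},"required":["slide","turn","gripper"]}

```bash
ls; mkdir -p pics
python3 - <<'E'
from station import bot
import cv2,numpy as np,pickle
o=bot.get_obs();print(o, bot.hold_point_z)
for n in("side","top"):
    c=bot.read_camera(n);pickle.dump(c,open(f"pics/{n}0.pkl","wb"))
    print(n,c["fovy"],c["cx"],c["cy"],c["R"],c["t"])
    cv2.imwrite(f"pics/{n}0.png",c["color"][:,:,::-1])
E
```

```text
pics
{'t': 0.0, 'q': array([ 1.18090883,  0.47781636,  0.02231665,  1.55643362, -0.01147527,
        1.1092967 , -0.08310717]), 'joint_vel': array([ 2.84161242e-04,  1.96184750e-04, -1.34060039e-03, -1.09935888e-03,
       -3.08746688e-04, -2.03248088e-04, -9.45913614e-06]), 'joint_torque': array([-2.93574494e-04, -5.96452475e+01,  1.60752553e+00, -2.81201220e+01,
        1.23534122e-02,  9.31507180e-03,  6.46067818e-06]), 'eef_pos': array([ 0.18753045, -0.64781957,  0.2303219 ]), 'tool_rot': array([ 0.56472327,  0.42516306,  0.56581481, -0.42447332]), 'contact_force': array([-0.01090317, -0.31931579, -0.80630459]), 'torque': array([0.00750102, 0.00989501, 0.00238647]), 'gripper_width': 0.9969037175726225} 0.0187
side 54.076910621899295 261.1214722220603 195.85201087541233 [[-0.78458472 -0.61999655  0.00557595]
 [-0.36634193  0.45630037 -0.81091526]
 [ 0.50022035 -0.63827443 -0.58513703]] [0.40500622 0.34173299 0.91046273]
top 55.02573422498621 253.8902755430762 197.51186171670915 [[ 0.00657897 -0.99997347 -0.00312816]
 [-0.99704286 -0.0063201  -0.0765872 ]
 [ 0.0765654   0.00362277 -0.99705798]] [-0.14062465  0.60343     1.41808063]
```

View pics/side0.png

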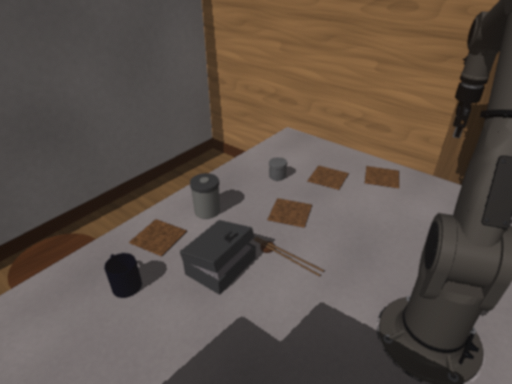

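View pics/top0.png

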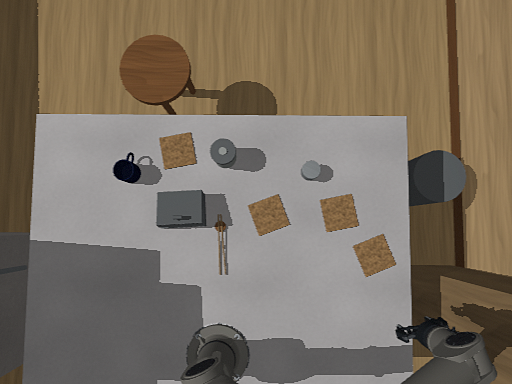

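Top view: case at about (181,209), canister (223,152), mug (127,171), tin (311,170), and mats at (178,151), (269,215), (339,213) and (375,255). I'll enlarge the crops and measure.

```bash
cat > h.py <<'E'
import numpy as np,pickle,cv2
def load(f): return pickle.load(open(f,"rb"))
def K(c):
    f=c["color"].shape[0]/2/np.tan(np.radians(c["fovy"])/2); return f
def ray(c,u,v):
    d=np.array([(u-c["cx"])/K(c),(v-c["cy"])/K(c),1]); R=np.array(c["R"]);return -R.T@c["t"],R.T@d
def atz(c,u,v,z):
    o,d=ray(c,u,v);return o+d*(z-o[2])/d[2]
def proj(c,X):
    p=np.array(X)@np.array(c["R"]).T+c["t"];return np.stack([p[...,0]/p[...,2]*K(c)+c["cx"],p[...,1]/p[...,2]*K(c)+c["cy"]],-1)
def crop(c,x0,y0,x1,y1,s,fn,pts=None,gain=1.0):
    im=c["color"][:,:,::-1][y0:y1,x0:x1]
    im=cv2.resize(np.clip(im*gain,0,255).astype(np.uint8),None,fx=s,fy=s,interpolation=cv2.INTER_CUBIC)
    for x in range((x0+9)//10*10,x1,10):
        cv2.putText(im,str(x),(int((x+.5-x0)*s)-10,8),0,.3,(0,255,255),1);cv2.line(im,(int((x+.5-x0)*s),10),(int((x+.5-x0)*s),16),(0,255,255),1)
    for y in range((y0+9)//10*10,y1,10):
        cv2.putText(im,str(y),(0,int((y+.5-y0)*s)+3),0,.3,(0,255,255),1);cv2.line(im,(20,int((y+.5-y0)*s)),(26,int((y+.5-y0)*s)),(0,255,255),1)
    if pts is not None:
        for u,v in pts: cv2.circle(im,(int((u+.5-x0)*s),int((v+.5-y0)*s)),3,(0,0,255),1)
    cv2.imwrite(fn,im)
E
python3 - <<'E'
from h import *
t=load("pics/top0.pkl");s=load("pics/side0.pkl")
for n,u,v in[("m1",178,151),("m2",269,215),("m3",339,213),("m4",375,255)]:
    p=atz(t,u,v,.006);print(n,p,np.hypot(*p[:2]), proj(s,p))
crop(t,145,180,235,240,8,"pics/t0c.png",gain=1.6)
crop(s,170,210,270,295,7,"pics/s0c.png",gain=1.6)
E
```

```text
m1 [0.79012923 0.16785217 0.006     ] 0.8077614417056486 [160.71729536 234.88686872]
m2 [ 0.53689276 -0.19665306  0.006     ] 0.5717746586284611 [291.69235687 210.43923597]
m3 [ 0.54655526 -0.47235697  0.006     ] 0.7223875439070114 [329.43315254 175.82280377]
m4 [ 0.38351199 -0.61099191  0.006     ] 0.7213823964567245 [383.15894996 175.02414221]
```

View pics/t0c.png

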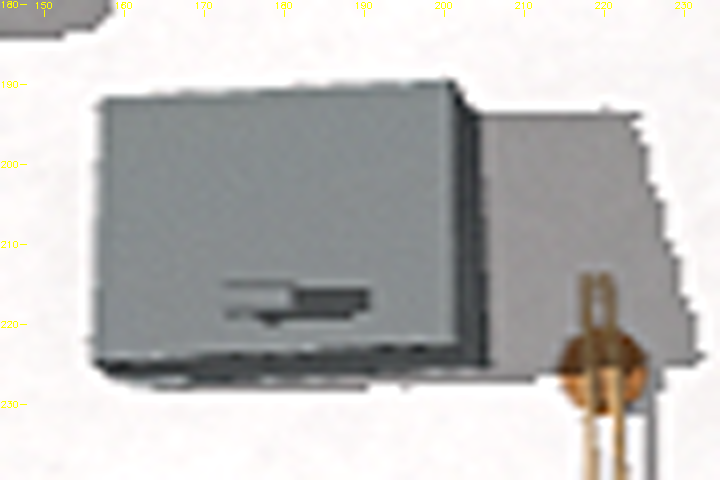

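View pics/s0c.png

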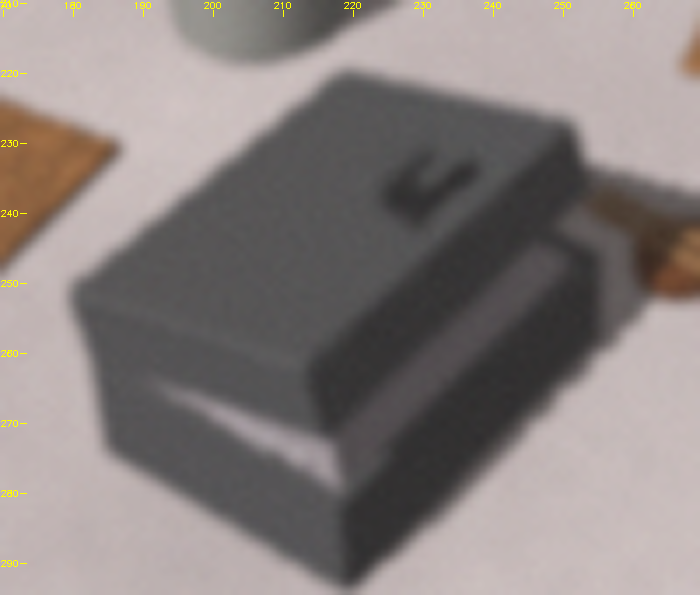

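```bash
cat >> h.py <<'E'
def cov(P,th):
    P=np.array(P,float);d=P-np.array([.064,0,.052]);c,s=np.cos(th),np.sin(th)
    return np.stack([.064+d[...,0]*c+d[...,2]*s,d[...,1],.052+d[...,2]*c-d[...,0]*s],-1)
def c2w(P,x,y,a):
    P=np.array(P,float);c,s=np.cos(a),np.sin(a)
    return np.stack([x+P[...,0]*c-P[...,1]*s,y+P[...,0]*s+P[...,1]*c,P[...,2]],-1)
E
cat > fit.py <<'E'
from h import *
from scipy.optimize import least_squares
t=load("pics/top0.pkl");s=load("pics/side0.pkl")
F,B,L,R_=-.064,.064,.084,-.084
C=[(t,1,B,L,.087,157,192),(t,1,B,R_,.087,201.4,189.7),(t,1,F,R_,.087,202,222.2),(t,1,F,L,.087,156.2,224.5),(t,0,F,R_,0,205.4,225.4),
(s,0,F,L,0,219.2,293),(s,0,B,L,0,185.2,274.3),(s,0,F,L,.05,218.4,279.2),(s,1,F,L,.087,213.8,260.9),(s,1,B,L,.087,180.2,250.5),(s,1,B,R_,.087,218.8,219.8),(s,1,F,R_,.087,251.2,226.9),(s,0,F,R_,.05,254.5,243.8),(s,1,F,L,.052,215.9,271.2)]
def res(p):
    o=[]
    for c,k,x,y,z,u,v in C:
        P=np.array([x,y,z]); P=cov(P,p[3]) if k else P
        o+=list(proj(c,c2w(P,*p[:3]))-[u,v])
    return o
r=least_squares(res,[.57,.13,0,.1],loss="soft_l1");print(r.x,np.degrees(r.x[2:]));print(np.round(np.array(res(r.x)).reshape(-1,2),1))
p=r.x
print("grip",c2w(cov([-.046,0,.113],p[3]),*p[:3]), "hinge",c2w([.064,0,.052],*p[:3]))
g=[c2w(cov([-.046,y,.113],p[3]),*p[:3]) for y in(-.016,.016)]
print(proj(t,g),proj(s,g))
E
python3 fit.py
```

```text
[0.55488613 0.13904065 0.0639956  0.23354872] [ 3.6666775  13.38135615]
[[-0.4 -1. ]
 [ 0.  -1.2]
 [-0.2 -0.6]
 [-0.5 -0.2]
 [ 0.8 -0.5]
 [ 0.5  0.7]
 [-0.2 -1.1]
 [ 0.2  1.9]
 [-0.3  0.6]
 [-0.9 -0.3]
 [ 0.1 -1.6]
 [ 1.1 -0.8]
 [ 1.2  1. ]
 [ 0.9  1. ]]
grip [0.52604896 0.13719267 0.13680137] hinge [0.61875512 0.14313357 0.052     ]
[[181.75048307 216.0962747 ]
 [172.84304827 216.60935175]] [[230.43823749 230.27323701]
 [222.90148672 236.80474371]]
```

Run:
```python
from h import *
from scipy.spatial.transform import Rotation as Ro
q=[0.56472327,0.42516306,0.56581481,-0.42447332]
R=Ro.from_quat(q[1:]+q[:1]).as_matrix();print(R.round(3))
t=load("pics/top0.pkl");s=load("pics/side0.pkl")
# case yaw .064: jaw z axis target +-(−sin,cos,0)
z=R[:,2];a=np.arctan2(z[1],z[0]);
for k in(1,-1):
    d=np.arctan2(k*np.cos(.064),-k*np.sin(.064))-a; print((d+np.pi)%(2*np.pi)-np.pi)
for n,u,v,zz in[("can",223,152,.132),("mug",127,171,.09),("tin",311,170,.068)]: print(n,atz(t,u,v,zz))
crop(t,240,185,300,245,10,"pics/m0.png"); crop(s,260,190,320,235,10,"pics/ms0.png")
print(proj(t,[.188,-.648,.231]),proj(s,[.188,-.648,.231]))
```

```text
[[-0.001  0.961  0.278]
 [ 0.002  0.278 -0.961]
 [-1.    -0.    -0.002]]
2.923759141902824
-0.21783351168696985
can [ 0.76174273 -0.02334247  0.132     ]
mug [0.69590423 0.33969496 0.09      ]
tin [ 0.70727031 -0.35357803  0.068     ]
[409.92803155 321.14132015] [454.81483879 134.23159241]
```

View pics/m0.png

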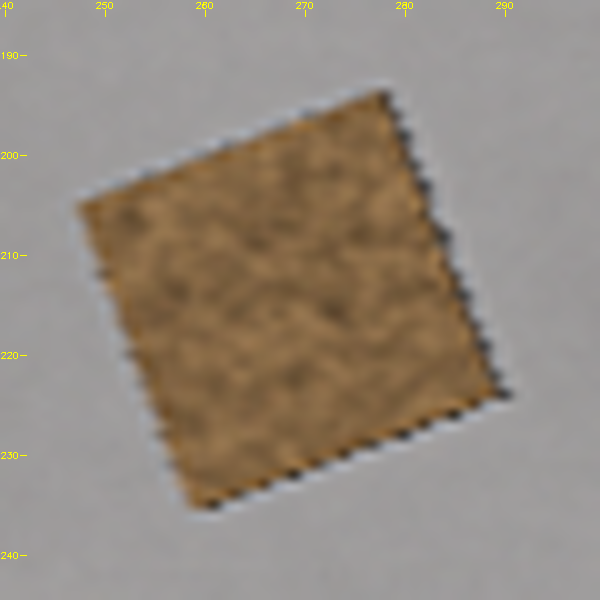

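View pics/ms0.png

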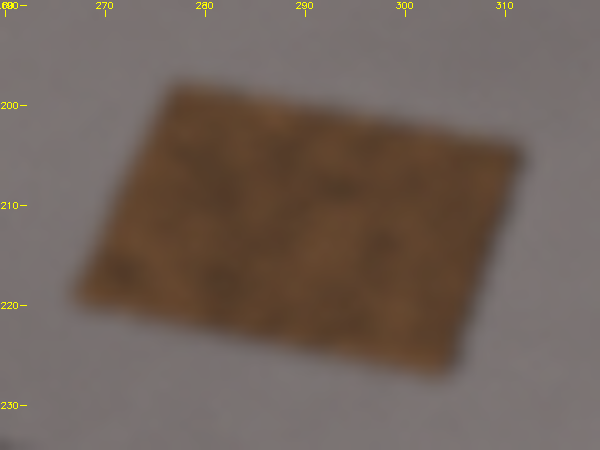

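Run:
```python
from h import *
t=load("pics/top0.pkl");s=load("pics/side0.pkl")
for c,C in((t,[(278.3,193.7),(247.3,205.1),(258.7,235.5),(290,223.8)]),(s,[(277,197.7),(311.8,204.5),(304.3,227.2),(267,219.2)])):
    P=np.array([atz(c,*p,.006) for p in C]);print(P.round(4)[:,:2],P.mean(0),[np.linalg.norm(P[i]-P[i-1]).round(4) for i in range(4)])
# straightness of table edges in top image
im=cv2.cvtColor(t["color"],cv2.COLOR_RGB2GRAY).astype(float)
xs=np.arange(50,400,10);ys=[]
for x in xs:
    g=np.diff(im[100:130,x]);k=g.argmax();w=np.clip(g[max(k-1,0):k+2],0,None);ys.append(100.5+(w*np.arange(max(k-1,0),k+2)).sum()/w.sum())
ys=np.array(ys);p=np.polyfit(xs,ys,1);print((ys-np.polyval(p,xs)).round(1))
```

```text
[[ 0.6214 -0.2332]
 [ 0.5754 -0.1108]
 [ 0.4562 -0.1565]
 [ 0.5028 -0.2793]] [ 0.53896661 -0.19496422  0.006     ] [np.float64(0.1272), np.float64(0.1307), np.float64(0.1276), np.float64(0.1314)]
[[ 0.6209 -0.2251]
 [ 0.5008 -0.2692]
 [ 0.4542 -0.1491]
 [ 0.5745 -0.1055]] [ 0.53758825 -0.18722487  0.006     ] [np.float64(0.1284), np.float64(0.128), np.float64(0.1289), np.float64(0.1279)]
[  2.1   1.9   1.9   1.7   1.5   1.7   1.9   1.3   1.5 -11.2  -8.3  -8.4
   1.3   1.4   1.3   1.1   1.    0.9   0.7   0.6   0.5   0.6   0.5   0.6
   0.1   0.5   0.5   0.4   0.4   0.3   0.2   0.1  -0.1  -0.2  -0.3]
```

Run:
```python
from h import *
t=load("pics/top0.pkl");s=load("pics/side0.pkl")
def bigcrop(c,name,boxes):
    tiles=[]
    for (x0,y0) in boxes:
        im=c["color"][:,:,::-1][y0:y0+44,x0:x0+60]
        im=cv2.resize(im,None,fx=6,fy=6,interpolation=cv2.INTER_CUBIC)
        for x in range((x0+9)//10*10,x0+60,10): cv2.putText(im,str(x),(int((x+.5-x0)*6)-9,8),0,.3,(0,255,255),1);cv2.line(im,(int((x+.5-x0)*6),9),(int((x+.5-x0)*6),14),(0,255,255))
        for y in range((y0+9)//10*10,y0+44,10): cv2.putText(im,str(y),(0,int((y+.5-y0)*6)+3),0,.3,(0,255,255),1);cv2.line(im,(20,int((y+.5-y0)*6)),(24,int((y+.5-y0)*6)),(0,255,255))
        tiles.append(im)
    a=np.vstack([np.hstack(tiles[:2]),np.hstack(tiles[2:])]);cv2.imwrite(name,a)
bigcrop(t,"pics/tm.png",[(150,128),(240,192),(310,190),(345,232)])
bigcrop(s,"pics/sm.png",[(128,215),(262,192),(300,158),(355,158)])
g=cv2.cvtColor(s["color"],cv2.COLOR_RGB2GRAY).astype(np.float32)
# far-left table edge in side
a=[]
for x in range(10,280,10):
    y0=130+ (290-x)*163/290
    col=cv2.GaussianBlur(g,(3,3),0)[int(y0)-12:int(y0)+12,x];d=np.diff(col);k=int(d.argmax());a.append((x,int(y0)-12+k+.5,d[k]))
print(np.array(a).round(1).tolist())
```

```text
[[10.0, 288.5, 14.4], [20.0, 282.5, 17.8], [30.0, 276.5, 17.2], [40.0, 271.5, 18.1], [50.0, 265.5, 18.9], [60.0, 259.5, 18.2], [70.0, 253.5, 17.2], [80.0, 247.5, 17.2], [90.0, 241.5, 17.4], [100.0, 236.5, 9.2], [110.0, 230.5, 9.5], [120.0, 224.5, 10.2], [130.0, 218.5, 12.6], [140.0, 212.5, 11.1], [150.0, 207.5, 10.7], [160.0, 201.5, 11.7], [170.0, 195.5, 10.9], [180.0, 189.5, 9.9], [190.0, 187.5, 7.1], [200.0, 177.5, 9.4], [210.0, 170.5, 7.1], [220.0, 165.5, 9.8], [230.0, 154.5, 10.6], [240.0, 153.5, 20.8], [250.0, 148.5, 7.2], [260.0, 142.5, 4.7], [270.0, 136.5, 4.1]]
```

View pics/tm.png

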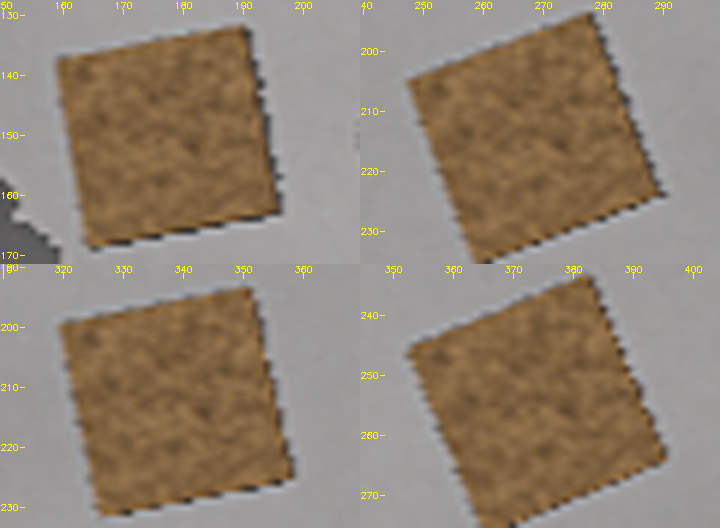

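View pics/sm.png

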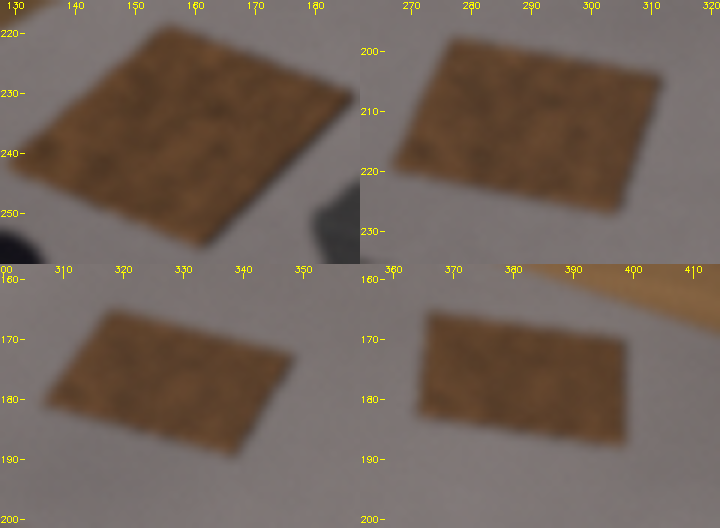

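```bash
cat > cal.py <<'E'
from h import *
from scipy.optimize import least_squares
from scipy.spatial.transform import Rotation as Ro
t=load("pics/top0.pkl");s=load("pics/side0.pkl")
def T(o,P): return [(p[0]/6+o[0]-.5,p[1]/6+o[1]-.5) for p in P]
# order: TL,TR,BR,BL in top image
top=[T((150,128),[(57,58),(247,26),(282,212),(92,249)]),[(247.3,205.1),(278.3,193.7),(290,223.8),(258.7,235.5)],
 T((310,190),[(58,60),(252,24),(295,214),(100,252)]),T((345,232),[(48,86),(232,12),(307,196),(125,268)])]
# side order must match: +y+x , -y+x, -y-x, +y-x
side=[T((128,215),[(10,168),(168,26),(352,97),(205,247)]),[(267,219.2),(277,197.7),(311.8,204.5),(304.3,227.2)],
 T((300,158),[(44,142),(112,46),(294,90),(238,193)]),T((355,158),[(57,149),(68,48),(267,76),(265,181)])]
if __name__=="__main__":
    for a,b in zip(top,side):
        A=np.array([atz(t,*p,.006) for p in a]);B=np.array([atz(s,*p,.006) for p in b])
        print((A.mean(0)[:2]*1e3).round(1),((B-A)[:,:2]*1e3).round(1).tolist(),((B-A).mean(0)*1e3).round(1)[:2],[round(1e3*np.linalg.norm(M[i]-M[i-1]),1) for M in(A,B) for i in range(4)])
E
python3 cal.py
```

```text
[793.5 168.9] [[-7.3, 6.4], [-1.2, 7.8], [-0.5, 10.5], [-2.2, 7.5]] [-2.8  8. ] [np.float64(131.3), np.float64(128.6), np.float64(128.1), np.float64(128.3), np.float64(126.1), np.float64(128.4), np.float64(126.9), np.float64(125.6)]
[ 539. -195.] [[-1.0, 5.4], [-0.5, 8.1], [-2.1, 10.1], [-2.0, 7.4]] [-1.4  7.7] [np.float64(127.6), np.float64(130.7), np.float64(127.2), np.float64(131.4), np.float64(127.9), np.float64(128.4), np.float64(128.0), np.float64(128.9)]
[ 549.1 -471.9] [[-4.0, 10.3], [-0.4, 8.4], [0.2, 7.4], [-3.6, 9.7]] [-2.  9.] [np.float64(128.5), np.float64(130.3), np.float64(127.5), np.float64(130.4), np.float64(128.3), np.float64(132.9), np.float64(127.1), np.float64(133.4)]
[ 384.  -607.7] [[1.1, 8.4], [2.0, 9.5], [-0.1, 5.1], [-0.4, 8.0]] [0.6 7.7] [np.float64(126.3), np.float64(130.3), np.float64(127.3), np.float64(127.8), np.float64(127.9), np.float64(129.7), np.float64(130.9), np.float64(130.6)]
```

>>> drive_tool:
  slide:
    - [20,24,5]
    - [55,66,15]
    - [95,114,25]
    - [135,162,30]
    - [172,206,30]
    - [209,250,30]
    - [246,294,30]
    - [276,330,30]
    - [290,346,30]
    - [292,348,30]
  turn:
    - [0,0,-0.02]
    - [0,0,-0.05]
    - [0,0,-0.08]
    - [0,0,-0.11]
    - [0,0,-0.14]
    - [0,0,-0.17]
    - [0,0,-0.2]
    - [0,0,-0.218]
    - [0,0,-0.218]
    - [0,0,-0.218]
  gripper: [1,1,1,1,1,1,1,1,1,1]
  squeeze: 40

```text
t: 1.1
eef_pos: [0.4825, -0.2949, 0.2603]
tool_rot: [0.516, 0.483, 0.518, -0.481]
contact_force: [-0.1, -0.5, -0.4]
gripper_width: 1.001
```

>>> drive_tool:
  slide:
    - [3,25,0]
    - [8,68,0]
    - [13,114,0]
    - [18,162,-5]
    - [23,210,-10]
    - [28,258,-15]
    - [33,306,-20]
    - [37,354,-25]
    - [40,400,-30]
    - [41,428,-35]
  turn:
    - [0,0,0]
    - [0,0,0]
    - [0,0,0]
    - [0,0,0]
    - [0,0,0]
    - [0,0,0]
    - [0,0,0]
    - [0,0,0]
    - [0,0,0]
    - [0,0,0]
  gripper: [1,1,1,1,0.6,0.6,0.6,0.6,0.6,0.6]

```text
t: 2.1
eef_pos: [0.5228, 0.1375, 0.225]
tool_rot: [0.517, 0.483, 0.519, -0.48]
contact_force: [0.5, 0.5, -0.2]
gripper_width: 0.595
```

Run:
```python
from station import bot
from h import *
o=bot.get_obs();print(o["eef_pos"],o["tool_rot"],o["gripper_width"],o["q"])
P=o["eef_pos"]
for n in("side","top"):
    c=bot.read_camera(n);pickle.dump(c,open(f"pics/{n}1.pkl","wb"))
    u=proj(c,P);print(n,u);x,y=int(u[0]),int(u[1])
    crop(c,x-45,y-40,x+45,y+35,8,f"pics/{n}1.png",[u],1.5)
```

```text
[0.52281591 0.13746267 0.22496635] [ 0.51699977  0.48258394  0.5192696  -0.47977397] 0.595190577301795 [-0.0412956   0.29076733 -0.39463152  1.86434677  0.12528345  1.00885651
 -1.98454969]
side [225.91152154 207.89649848]
top [171.65729269 216.64400464]
```

View pics/side1.png

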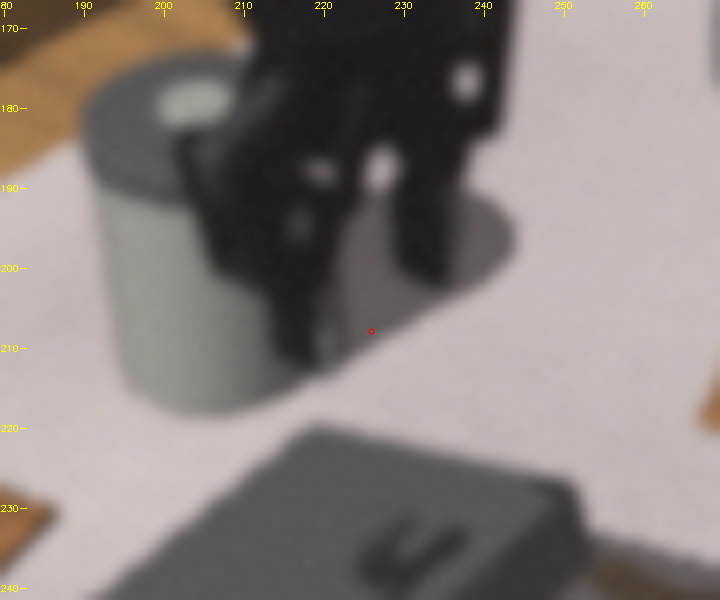

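View pics/top1.png

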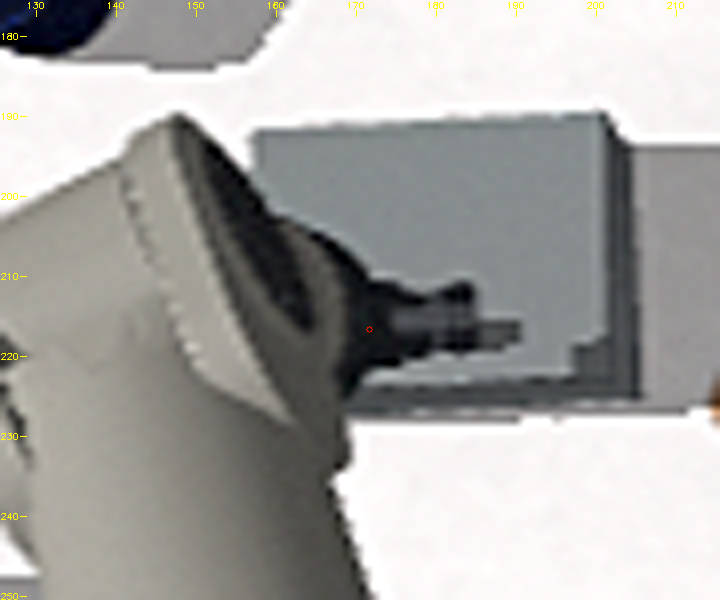

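>>> drive_tool:
  slide:
    - [1,0,-15]
    - [2,0,-35]
    - [3,0,-50]
    - [3,0,-57]
    - [3,0,-57]
  turn:
    - [0,0,0]
    - [0,0,0]
    - [0,0,0]
    - [0,0,0]
    - [0,0,0]
  gripper: [0.7,0.7,0.7,0.7,0.7]

```text
t: 2.7
eef_pos: [0.5246, 0.1376, 0.1665]
tool_rot: [0.517, 0.481, 0.521, -0.48]
contact_force: [-0.2, 0.0, 0.7]
gripper_width: 0.701
```

```bash
cat > look.py <<'E'
import sys
from station import bot
from h import *
k=sys.argv[1];o=bot.get_obs();print(o["t"],o["eef_pos"].round(4),o["tool_rot"].round(4),o["contact_force"].round(1),o["gripper_width"])
for n in sys.argv[2].split(","):
    c=bot.read_camera(n);pickle.dump(c,open(f"pics/{n}{k}.pkl","wb"))
    u=proj(c,o["eef_pos"]);x,y=int(u[0]),int(u[1]);print(n,u)
    x0,y0=max(x-45,0),max(y-37,0)
    crop(c,x0,y0,min(x+45,512),min(y+37,384),8,f"pics/{n}{k}.png",[u],1.6)
E
python3 look.py 2 side,top
```

```text
2.7 [0.5246 0.1376 0.1665] [ 0.5168  0.481   0.5208 -0.4799] [-0.2  0.   0.7] 0.7010594878658236
side [226.45363798 225.31597217]
top [175.37806857 216.54424385]
```

View pics/side2.png

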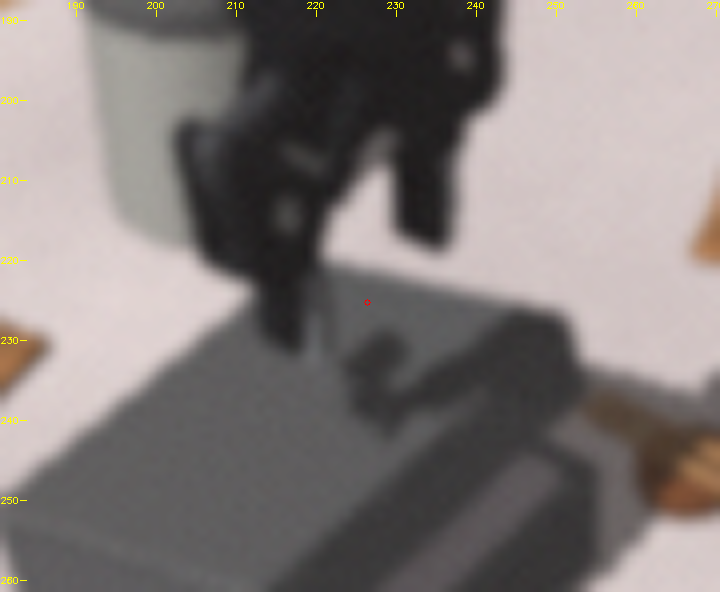

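View pics/top2.png

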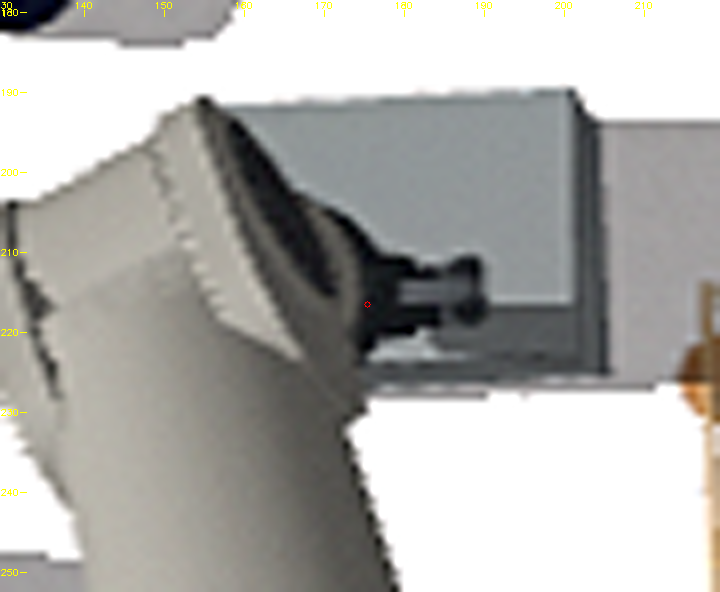

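```bash
cat >> fit.py <<'E'
print("--- per camera")
C0=C
for c in (s,t):
    C=[k for k in C0 if k[0] is c]
    f=(lambda q:res([*q[:3],q[3]])) 
    r=least_squares(f,p,loss="soft_l1");print(r.x,np.degrees(r.x[2:]));print(np.round(np.array(res(r.x)).reshape(-1,2),1).tolist())
    q=r.x;print("grip",c2w(cov([-.046,0,.113],q[3]),*q[:3]))
for z in(.2,.22,.24,.26): print(z,proj(t,[.5246,.1376-.044,z]))
E
python3 fit.py
```

```text
[0.55488613 0.13904065 0.0639956  0.23354872] [ 3.6666775  13.38135615]
[[-0.4 -1. ]
 [ 0.  -1.2]
 [-0.2 -0.6]
 [-0.5 -0.2]
 [ 0.8 -0.5]
 [ 0.5  0.7]
 [-0.2 -1.1]
 [ 0.2  1.9]
 [-0.3  0.6]
 [-0.9 -0.3]
 [ 0.1 -1.6]
 [ 1.1 -0.8]
 [ 1.2  1. ]
 [ 0.9  1. ]]
grip [0.52604896 0.13719267 0.13680137] hinge [0.61875512 0.14313357 0.052     ]
[[181.75048307 216.0962747 ]
 [172.84304827 216.60935175]] [[230.43823749 230.27323701]
 [222.90148672 236.80474371]]
--- per camera
[0.55706337 0.13858091 0.07329855 0.22792241] [ 4.19969745 13.05899205]
[[0.4, 0.2], [-0.5, -1.3], [0.1, 1.4], [-0.3, 0.3], [-1.2, -0.5], [-0.6, -1.9], [0.6, -1.2], [0.6, 0.4], [0.8, 0.7]]
grip [0.52777027 0.13642991 0.13627737]
[0.552782   0.13880279 0.05864956 0.22454192] [ 3.36037232 12.86530427]
[[-0.2, -0.4], [0.2, -0.5], [-0.1, 0.3], [-0.4, 0.4], [0.8, 0.2]]
grip [0.52317665 0.13706446 0.13596125]
0.2 [186.14838303 216.3862927 ]
0.22 [185.03970199 216.23437353]
0.24 [183.89475665 216.07748518]
0.26 [182.71173815 215.91537977]
```

>>> drive_tool:
  slide:
    - [1,0,-12]
    - [1,0,-25]
    - [1,0,-37]
    - [1,0,-45]
    - [1,0,-48]
    - [1,0,-48]
  turn:
    - [0,0,0]
    - [0,0,0]
    - [0,0,0]
    - [0,0,0]
    - [0,0,0]
    - [0,0,0]
  gripper: [0.7,0.7,0.7,0.7,0.7,0.7]

```text
t: 3.4
eef_pos: [0.5262, 0.1383, 0.1193]
tool_rot: [0.517, 0.481, 0.521, -0.479]
contact_force: [-0.4, -0.1, 0.8]
gripper_width: 0.698
```

```bash
python3 look.py 3 side
```

```text
3.4 [0.5262 0.1383 0.1193] [ 0.5172  0.4813  0.5207 -0.4792] [-0.4 -0.1  0.8] 0.6975533293235695
side [226.71997743 238.58454213]
```

View pics/side3.png

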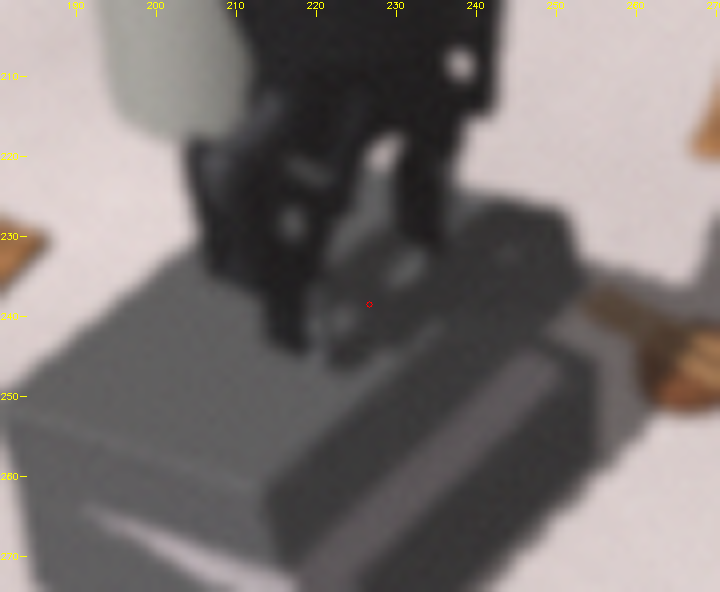

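>>> drive_tool:
  slide:
    - [0,-1,0]
    - [0,-1,0]
    - [0,-1,0]
    - [0,-1,0]
    - [0,-1,0]
    - [0,-1,0]
  turn:
    - [0,0,0]
    - [0,0,0]
    - [0,0,0]
    - [0,0,0]
    - [0,0,0]
    - [0,0,0]
  gripper: [0.55,0.45,0.3,0.3,0.3,0.3]
  squeeze: 25

```text
t: 4.05
eef_pos: [0.5264, 0.1383, 0.1201]
tool_rot: [0.517, 0.482, 0.521, -0.479]
contact_force: [-1.9, 3.0, 3.1]
gripper_width: 0.367
```

```bash
python3 look.py 4 side
python3 - <<'E'
from station import bot
from scipy.spatial.transform import Rotation as Ro
q=bot.get_obs()["tool_rot"];print(Ro.from_quat([*q[1:],q[0]]).as_matrix().round(3))
E
```

```text
4.05 [0.5264 0.1383 0.1201] [ 0.5173  0.4817  0.5209 -0.4785] [-1.9  3.   3.1] 0.366941907763759
side [226.64334286 238.3181669 ]
[[-0.001  0.997  0.078]
 [ 0.007  0.078 -0.997]
 [-1.    -0.    -0.007]]
```

View pics/side4.png

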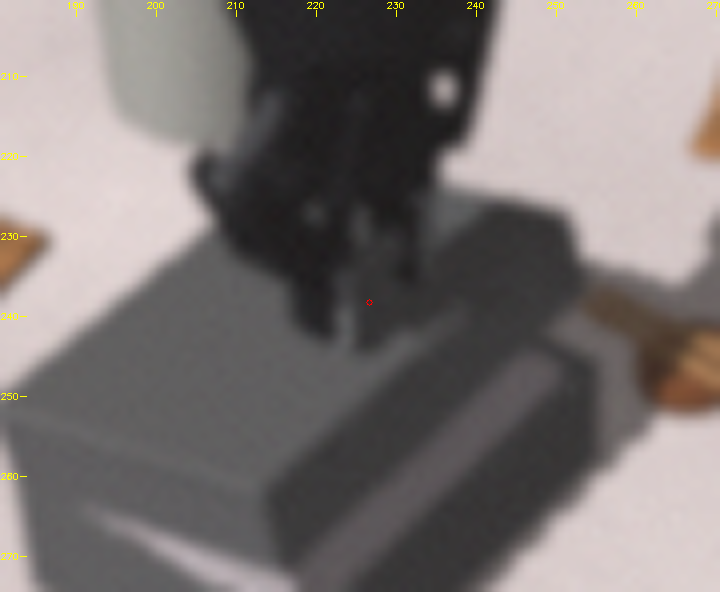

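Run:
```python
import numpy as np
a=.068
def P(th): return np.array([-110*np.cos(th)+61*np.sin(th),61*np.cos(th)+110*np.sin(th)])
p0=P(.23)
for th in np.arange(.23,1.70,.05):
    d=P(th)-p0;print(round(th,3),(np.array([526.4+d[0]*np.cos(a),138.3+d[0]*np.sin(a),120.1+d[1]])).round(1), np.round([d[0]*np.cos(a),d[0]*np.sin(a),d[1]],1))
```

```text
0.23 [526.4 138.3 120.1] [0. 0. 0.]
0.28 [530.7 138.6 124.7] [4.3 0.3 4.6]
0.33 [535.3 138.9 129. ] [8.9 0.6 8.9]
0.38 [540.  139.2 133.1] [13.6  0.9 13. ]
0.43 [545.  139.6 136.9] [18.6  1.3 16.8]
0.48 [550.1 139.9 140.5] [23.7  1.6 20.4]
0.53 [555.5 140.3 143.9] [29.1  2.  23.8]
0.58 [560.9 140.7 146.9] [34.5  2.4 26.8]
0.63 [566.6 141.  149.7] [40.2  2.7 29.6]
0.68 [572.3 141.4 152.2] [45.9  3.1 32.1]
0.73 [578.2 141.8 154.4] [51.8  3.5 34.3]
0.78 [584.2 142.2 156.4] [57.8  3.9 36.3]
0.83 [590.2 142.6 158. ] [63.8  4.3 37.9]
0.88 [596.4 143.1 159.3] [70.   4.8 39.2]
0.93 [602.6 143.5 160.3] [76.2  5.2 40.2]
0.98 [608.8 143.9 161. ] [82.4  5.6 40.9]
1.03 [615.1 144.3 161.3] [88.7  6.  41.2]
1.08 [621.3 144.8 161.4] [94.9  6.5 41.3]
1.13 [627.6 145.2 161.1] [101.2   6.9  41. ]
1.18 [633.8 145.6 160.6] [107.4   7.3  40.5]
1.23 [640.1 146.  159.7] [113.7   7.7  39.6]
1.28 [646.2 146.5 158.5] [119.8   8.2  38.4]
1.33 [652.3 146.9 157. ] [125.9   8.6  36.9]
1.38 [658.3 147.3 155.2] [131.9   9.   35.1]
1.43 [664.2 147.7 153.1] [137.8   9.4  33. ]
1.48 [670.  148.1 150.7] [143.6   9.8  30.6]
1.53 [675.7 148.5 148. ] [149.3  10.2  27.9]
1.58 [681.2 148.8 145.1] [154.8  10.5  25. ]
1.63 [686.6 149.2 141.8] [160.2  10.9  21.7]
1.68 [691.8 149.6 138.3] [165.4  11.3  18.2]
```

>>> drive_tool:
  slide:
    - [2.1,0.2,2.3]
    - [4.3,0.3,4.6]
    - [6.6,0.4,6.8]
    - [8.9,0.6,8.9]
    - [11.2,0.8,11.0]
    - [13.6,0.9,13.0]
    - [16.1,1.1,15.0]
    - [18.6,1.3,16.8]
    - [21.1,1.4,18.6]
    - [23.7,1.6,20.4]
  turn:
    - [0,0,0]
    - [0,0,0]
    - [0,0,0]
    - [0,0,0]
    - [0,0,0]
    - [0,0,0]
    - [0,0,0]
    - [0,0,0]
    - [0,0,0]
    - [0,0,0]
  gripper: [0.3,0.3,0.3,0.3,0.3,0.3,0.3,0.3,0.3,0.3]

```text
t: 5.1
eef_pos: [0.5502, 0.1398, 0.1405]
tool_rot: [0.517, 0.482, 0.521, -0.479]
contact_force: [-1.7, 3.3, -6.2]
gripper_width: 0.367
```

```bash
python3 look.py 5 side
```

```text
5.1 [0.5502 0.1398 0.1405] [ 0.5173  0.4816  0.5209 -0.4787] [-1.7  3.3 -6.2] 0.36694042945922073
side [219.38827435 229.24912824]
```

View pics/side5.png

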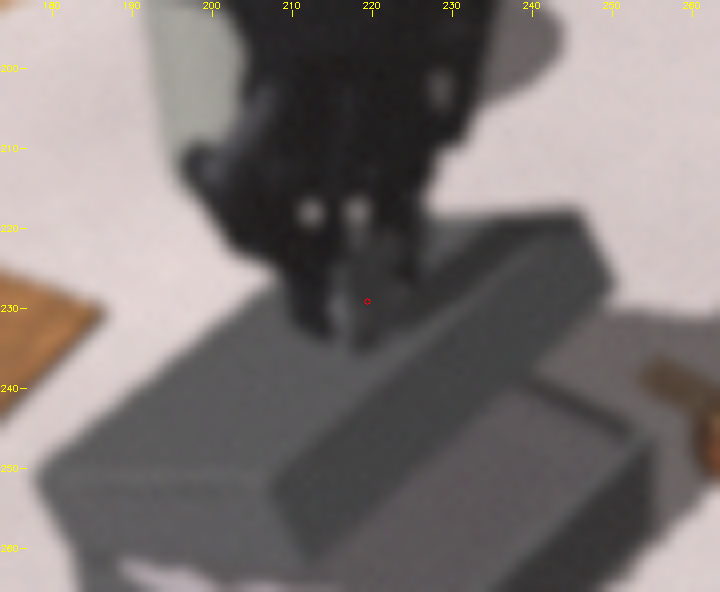

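>>> drive_tool:
  slide:
    - [2.7,0.2,1.7]
    - [5.4,0.4,3.4]
    - [8.1,0.6,4.9]
    - [10.8,0.8,6.4]
    - [13.6,1.0,7.8]
    - [16.5,1.1,9.2]
    - [19.3,1.3,10.5]
    - [22.2,1.5,11.7]
    - [25.1,1.7,12.8]
    - [28.1,1.9,13.9]
  turn:
    - [0,0,0]
    - [0,0,0]
    - [0,0,0]
    - [0,0,0]
    - [0,0,0]
    - [0,0,0]
    - [0,0,0]
    - [0,0,0]
    - [0,0,0]
    - [0,0,0]
  gripper: [0.3,0.3,0.3,0.3,0.3,0.3,0.3,0.3,0.3,0.3]

```text
t: 6.15
eef_pos: [0.579, 0.1415, 0.1548]
tool_rot: [0.517, 0.482, 0.521, -0.479]
contact_force: [-1.9, 2.6, -4.7]
gripper_width: 0.369
```

>>> drive_tool:
  slide:
    - [2.4,0.3,0.8]
    - [5.3,0.5,1.7]
    - [8.2,0.8,2.5]
    - [11.2,1.0,3.2]
    - [14.3,1.2,3.9]
    - [17.4,1.5,4.5]
    - [20.5,1.7,5.0]
    - [23.6,1.9,5.5]
    - [26.7,2.1,5.9]
    - [29.8,2.3,6.2]
  turn:
    - [0,0,0]
    - [0,0,0]
    - [0,0,0]
    - [0,0,0]
    - [0,0,0]
    - [0,0,0]
    - [0,0,0]
    - [0,0,0]
    - [0,0,0]
    - [0,0,0]
  gripper: [0.3,0.3,0.3,0.3,0.3,0.3,0.3,0.3,0.3,0.3]

```text
t: 7.15
eef_pos: [0.6092, 0.1434, 0.1612]
tool_rot: [0.517, 0.482, 0.52, -0.479]
contact_force: [-3.2, -1.3, -1.8]
gripper_width: 0.373
```

```bash
python3 look.py 6 side
```

```text
7.15 [0.6092 0.1434 0.1612] [ 0.5174  0.4818  0.5204 -0.4788] [-3.2 -1.3 -1.8] 0.3729797014648977
side [202.28646256 215.32450529]
```

View pics/side6.png

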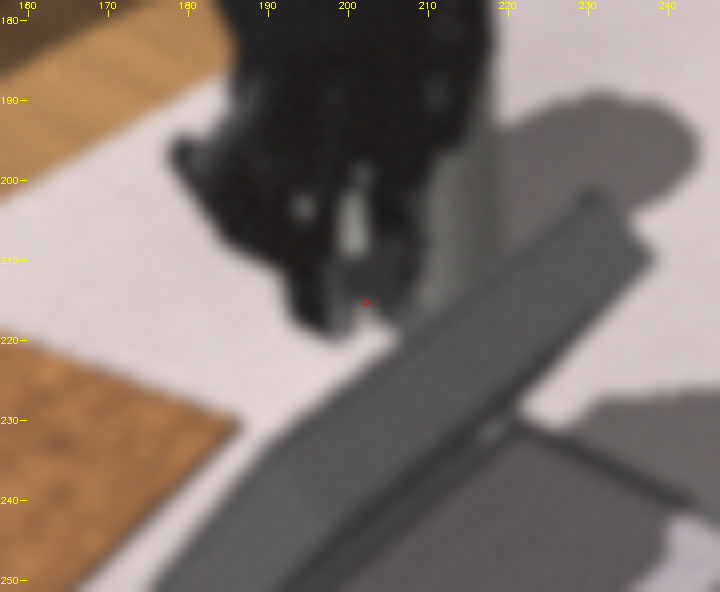

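>>> drive_tool:
  slide:
    - [2.7,0.5,0.0]
    - [5.9,0.8,0.1]
    - [9.0,1.1,0.2]
    - [12.1,1.3,0.2]
    - [15.2,1.5,0.1]
    - [18.4,1.8,-0.1]
    - [21.5,2.0,-0.3]
    - [24.6,2.2,-0.6]
    - [27.7,2.4,-1.0]
    - [30.9,2.6,-1.5]
  turn:
    - [0,0,0]
    - [0,0,0]
    - [0,0,0]
    - [0,0,0]
    - [0,0,0]
    - [0,0,0]
    - [0,0,0]
    - [0,0,0]
    - [0,0,0]
    - [0,0,0]
  gripper: [0.3,0.3,0.3,0.3,0.3,0.3,0.3,0.3,0.3,0.3]

```text
t: 8.2
eef_pos: [0.6412, 0.1454, 0.1599]
tool_rot: [0.518, 0.482, 0.52, -0.479]
contact_force: [-2.9, -3.4, 2.6]
gripper_width: 0.37
```

>>> drive_tool:
  slide:
    - [2.3,0.5,-0.6]
    - [5.2,0.9,-1.3]
    - [8.2,1.2,-2.0]
    - [11.1,1.5,-2.9]
    - [14.1,1.7,-3.8]
    - [17.1,1.9,-4.7]
    - [20.1,2.1,-5.7]
    - [23.0,2.3,-6.8]
    - [25.9,2.5,-8.0]
    - [28.8,2.7,-9.2]
  turn:
    - [0,0,0]
    - [0,0,0]
    - [0,0,0]
    - [0,0,0]
    - [0,0,0]
    - [0,0,0]
    - [0,0,0]
    - [0,0,0]
    - [0,0,0]
    - [0,0,0]
  gripper: [0.3,0.3,0.3,0.3,0.3,0.3,0.3,0.3,0.3,0.3]

```text
t: 9.2
eef_pos: [0.6712, 0.1473, 0.1511]
tool_rot: [0.518, 0.483, 0.519, -0.479]
contact_force: [-1.8, -5.2, 3.2]
gripper_width: 0.367
```

```bash
python3 look.py 7 side
```

```text
9.2 [0.6712 0.1473 0.1511] [ 0.5181  0.4826  0.5191 -0.4788] [-1.8 -5.2  3.2] 0.36655316504139845
side [186.12092974 210.17484771]
```

View pics/side7.png

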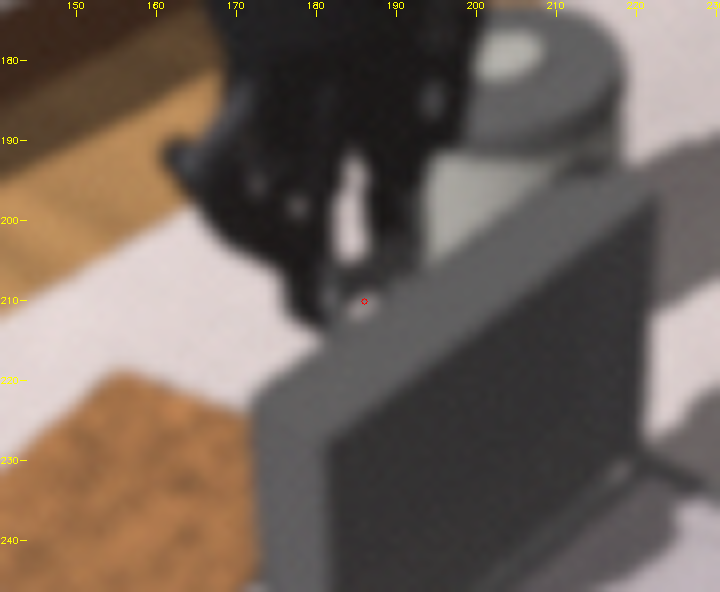

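>>> drive_tool:
  slide:
    - [1.5,0.4,-1.0]
    - [3.6,0.8,-2.2]
    - [5.6,1.2,-3.5]
    - [7.8,1.4,-4.8]
    - [10.0,1.5,-6.0]
    - [12.2,1.7,-7.3]
    - [14.3,1.8,-8.6]
  turn:
    - [0,0,0]
    - [0,0,0]
    - [0,0,0]
    - [0,0,0]
    - [0,0,0]
    - [0,0,0]
    - [0,0,0]
  gripper: [0.3,0.3,0.3,0.3,0.3,0.3,0.3]

```text
t: 9.95
eef_pos: [0.6872, 0.1483, 0.1429]
tool_rot: [0.519, 0.483, 0.518, -0.479]
contact_force: [-0.6, -5.7, 3.7]
gripper_width: 0.365
```

>>> drive_tool:
  slide:
    - [1.0,0.4,-1.2]
    - [2.2,0.6,-2.3]
    - [3.4,0.8,-3.4]
    - [3.4,0.8,-3.4]
  turn:
    - [0,0,0]
    - [0,0,0]
    - [0,0,0]
    - [0,0,0]
  gripper: [0.3,0.3,0.3,0.3]

```text
t: 10.35
eef_pos: [0.692, 0.1485, 0.14]
tool_rot: [0.519, 0.484, 0.517, -0.478]
contact_force: [0.5, -4.9, 3.4]
gripper_width: 0.369
```

```bash
python3 look.py 8 side,top
```

```text
10.35 [0.692  0.1485 0.14  ] [ 0.5192  0.484   0.5172 -0.4781] [ 0.5 -4.9  3.4] 0.3693971505919367
side [181.27831365 210.64770421]
top [175.01124754 170.35179652]
```

View pics/side8.png

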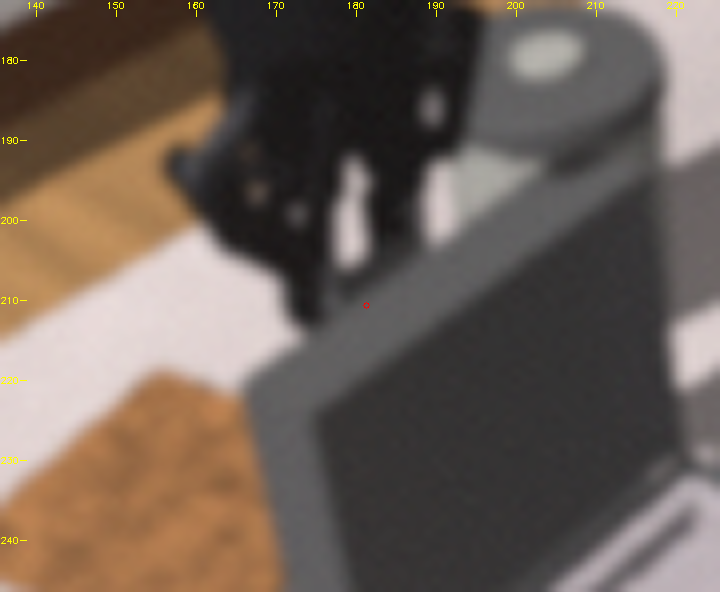

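View pics/top8.png

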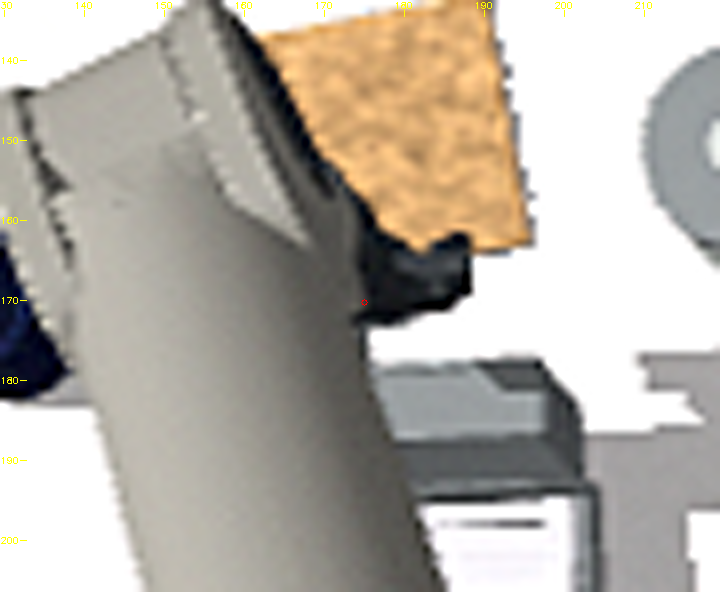

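Run:
```python
from h import *
s=load("pics/side8.pkl")
for p in([.5571,.1386,.0733],[.5549,.139,.066]):
  for th in(1.55,1.6,1.65,1.7): print(th,[proj(s,c2w(cov(P,th),*p)).round(1).tolist() for P in([-.064,.084,.087],[-.064,.084,.052],[-.064,-.084,.052])])
```

```text
1.55 [[167.7, 219.9], [177.5, 225.1], [219.1, 193.8]]
1.6 [[166.0, 219.6], [175.7, 224.2], [217.3, 193.1]]
1.65 [[164.4, 219.3], [173.9, 223.4], [215.6, 192.4]]
1.7 [[162.9, 219.2], [172.2, 222.7], [213.9, 191.9]]
1.55 [[168.2, 220.1], [177.9, 225.3], [219.8, 194.1]]
1.6 [[166.5, 219.8], [176.1, 224.4], [218.1, 193.4]]
1.65 [[164.9, 219.5], [174.3, 223.6], [216.4, 192.8]]
1.7 [[163.4, 219.3], [172.6, 222.9], [214.7, 192.2]]
```

>>> drive_tool:
  slide:
    - [1.0,0.3,-1.1]
    - [2.0,0.5,-2.0]
    - [3.0,0.6,-2.9]
    - [3.0,0.6,-2.9]
  turn:
    - [0,0,0]
    - [0,0,0]
    - [0,0,0]
    - [0,0,0]
  gripper: [0.3,0.3,0.3,0.3]

```text
t: 10.85
eef_pos: [0.6941, 0.1487, 0.1385]
tool_rot: [0.519, 0.483, 0.517, -0.479]
contact_force: [-9.3, -8.0, 14.4]
gripper_width: 0.369
```

>>> drive_tool:
  slide:
    - [-1,0,1]
    - [-1,0,1]
    - [-1,0,1]
    - [-1,0,1]
    - [-1,0,1]
  turn:
    - [0,0,0]
    - [0,0,0]
    - [0,0,0]
    - [0,0,0]
    - [0,0,0]
  gripper: [0.5,0.7,0.7,0.7,0.7]

```text
t: 11.35
eef_pos: [0.6931, 0.1491, 0.1392]
tool_rot: [0.519, 0.483, 0.518, -0.479]
contact_force: [-0.6, -0.2, -0.7]
gripper_width: 0.695
```

```bash
python3 look.py 9 side
```

```text
11.35 [0.6931 0.1491 0.1392] [ 0.519   0.4833  0.5176 -0.4787] [-0.6 -0.2 -0.7] 0.695136825551912
side [180.89012582 210.82812991]
```

View pics/side9.png

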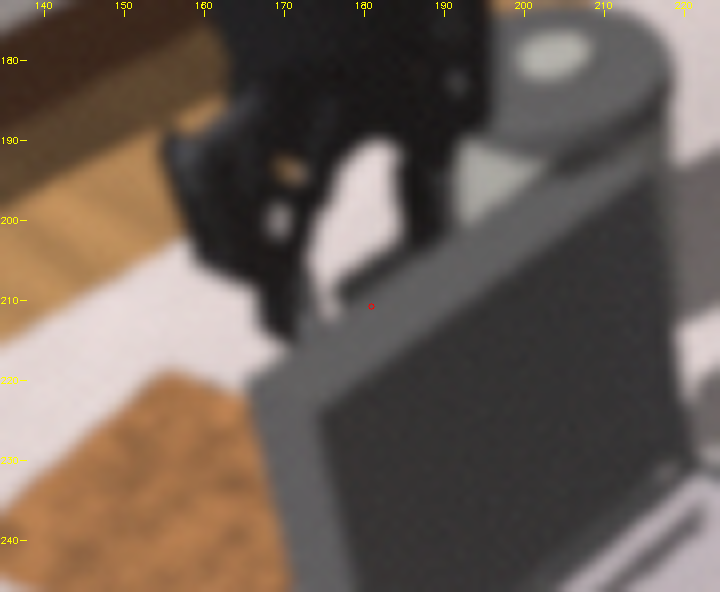

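>>> drive_tool:
  slide:
    - [0,0,20]
    - [0,0,60]
    - [0,0,105]
    - [-30,-20,135]
    - [-70,-60,140]
    - [-110,-100,140]
    - [-140,-145,140]
    - [-155,-190,140]
    - [-160,-225,140]
    - [-160,-240,140]
  turn:
    - [0,0,0]
    - [0,0,0]
    - [0,0,0]
    - [0,0,0]
    - [0,0,0]
    - [0,0,0]
    - [0,0,0]
    - [0,0,0]
    - [0,0,0]
    - [0,0,0]
  gripper: [0.7,0.7,0.7,0.7,0.7,0.7,0.7,0.7,0.7,0.7]

```text
t: 12.4
eef_pos: [0.5311, -0.0973, 0.2795]
tool_rot: [0.518, 0.484, 0.515, -0.482]
contact_force: [-0.2, -1.0, -0.2]
gripper_width: 0.702
```

Run:
```python
from station import bot
from h import *
o=bot.get_obs();print(o["t"],o["eef_pos"])
for n,b in(("side",(155,190,265,300)),("top",(140,165,225,240))):
    c=bot.read_camera(n);pickle.dump(c,open(f"pics/{n}10.pkl","wb"))
    crop(c,*b,7 if n=="side" else 8,f"pics/{n}10.png",gain=1.5)
```

```text
12.4 [ 0.53105582 -0.0973422   0.27947217]
```

View pics/side10.png

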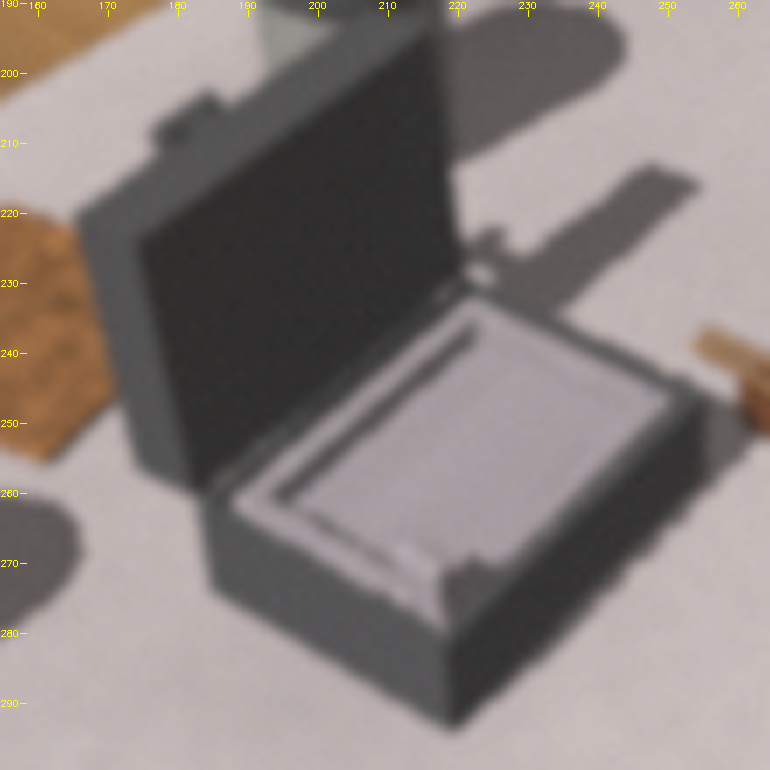

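View pics/top10.png

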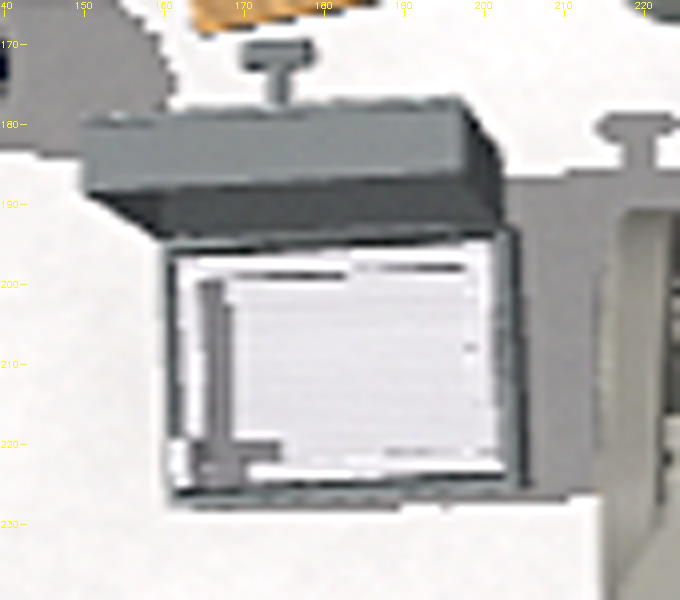

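```bash
cat > fit2.py <<'E'
from h import *
from scipy.optimize import least_squares
t=load("pics/top10.pkl");s=load("pics/side10.pkl")
F,B,L,R_=-.064,.064,.084,-.084
C=[(s,F,L,0,219.1,293.6),(s,B,L,0,184.8,273.8),(s,F,L,.05,219.1,280.6),(s,F,R_,.05,255.2,246.3),
(s,.055,.075,.05,187.6,261.4),(s,-.055,-.075,.05,250.5,246.6),(s,.055,-.075,.05,222.8,233.1),(s,-.055,.075,.05,217.4,279.2),
(t,F,L,.05,160.7,226.5),(t,F,R_,.05,204.6,225),(t,B,R_,.05,203.6,193.3),
(t,.055,.075,.05,162,196),(t,.055,-.075,.05,201,194.5),(t,-.055,-.075,.05,202,223.5)]
def res(p,CC): return np.array([proj(c,c2w([x,y,z],*p))-[u,v] for c,x,y,z,u,v in CC]).ravel()
for nm,CC in(("both",C),("side",C[:8]),("top",C[8:])):
    r=least_squares(res,[.555,.139,.066],args=(CC,),loss="soft_l1");p=r.x
    print(nm,p.round(4),res(p,CC).reshape(-1,2).round(1).tolist())
    e=c2w([-.043,.070,.075],*p);print("ear",e,proj(s,e),proj(t,e))
E
python3 fit2.py
```

```text
both [0.5536 0.14   0.0497] [[0.1, 0.6], [0.2, -0.5], [-1.0, 1.0], [0.8, -0.8], [0.0, -1.1], [1.1, -0.6], [-0.2, -1.8], [0.3, -1.3], [-0.7, 0.9], [-0.6, 0.5], [-0.7, -1.2], [-0.4, 0.3], [-0.4, 0.1], [-0.5, -0.2]]
ear [0.50720845 0.20775758 0.075     ] [214.90751949 268.18332827] [161.85301541 221.67958844]
side [0.5526 0.142  0.0563] [[0.1, 1.2], [-0.1, 0.2], [-1.0, 1.6], [0.5, -0.4], [-0.2, -0.4], [0.9, -0.2], [-0.6, -1.3], [0.3, -0.6]]
ear [0.50571137 0.20950021 0.075     ] [214.85620753 268.83261109] [161.37863744 222.07646408]
top [0.5543 0.1378 0.0407] [[-0.3, 0.6], [-0.2, 0.6], [-0.0, -1.1], [0.3, -0.1], [0.3, 0.1], [-0.0, -0.2]]
ear [0.50846708 0.20603856 0.075     ] [215.01794154 267.58353176] [162.3194063  221.34641933]
```

Run:
```python
from station import bot
import numpy as np
from scipy.spatial.transform import Rotation as Ro
o=bot.get_obs();q=o["tool_rot"];R=Ro.from_quat([*q[1:],q[0]]).as_matrix();print(R.round(4),o["eef_pos"])
a=.056
Rt=np.array([[0,np.cos(a),np.sin(a)],[0,np.sin(a),-np.cos(a)],[-1,0,0]])
print(Ro.from_matrix(Rt@R.T).as_rotvec().round(4), (np.array([.507,.208,.15])-o["eef_pos"])*1e3)
```

```text
[[ 0.0062  0.9976  0.0687]
 [ 0.0022  0.0687 -0.9976]
 [-1.      0.0063 -0.0017]] [ 0.53272554 -0.09434708  0.2793546 ]
[-0.0021  0.0062 -0.0127] [ -25.72553579  302.34708251 -129.35460093]
```

>>> drive_tool:
  slide:
    - [-2,25,0]
    - [-6,70,-5]
    - [-10,115,-15]
    - [-14,160,-30]
    - [-18,205,-50]
    - [-22,245,-75]
    - [-25,280,-100]
    - [-26,300,-125]
    - [-26,302,-129]
    - [-26,302,-129]
  turn:
    - [0,0,0]
    - [-0.002,0.006,-0.012]
    - [-0.002,0.006,-0.012]
    - [-0.002,0.006,-0.012]
    - [-0.002,0.006,-0.012]
    - [-0.002,0.006,-0.012]
    - [-0.002,0.006,-0.012]
    - [-0.002,0.006,-0.012]
    - [-0.002,0.006,-0.012]
    - [-0.002,0.006,-0.012]
  gripper: [0.6,0.6,0.6,0.6,0.6,0.6,0.6,0.6,0.6,0.6]

```text
t: 13.5
eef_pos: [0.5057, 0.2093, 0.1497]
tool_rot: [0.514, 0.484, 0.515, -0.485]
contact_force: [0.2, 0.5, -0.2]
gripper_width: 0.601
```

```bash
python3 look.py 11 side,top
```

```text
13.5 [0.5057 0.2093 0.1497] [ 0.5142  0.4844  0.5153 -0.4852] [ 0.2  0.5 -0.2] 0.600791511209923
side [212.9359096  247.98677528]
top [156.1106421  221.86038431]
```

View pics/side11.png

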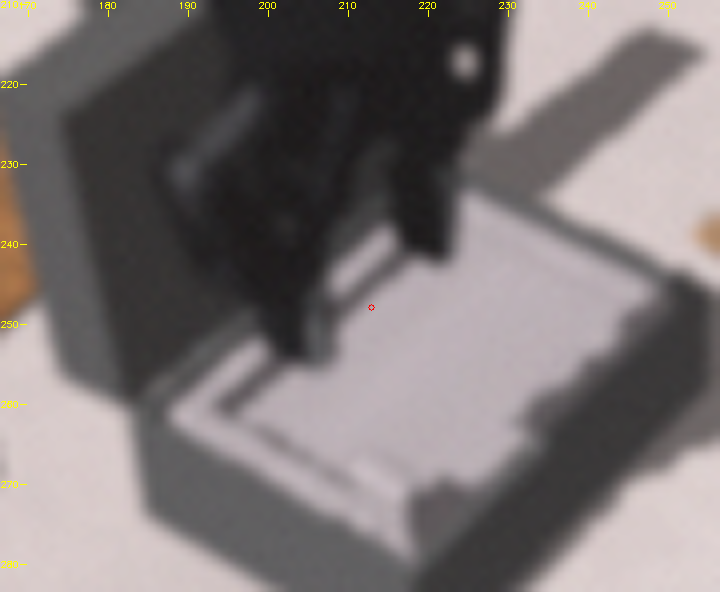

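View pics/top11.png

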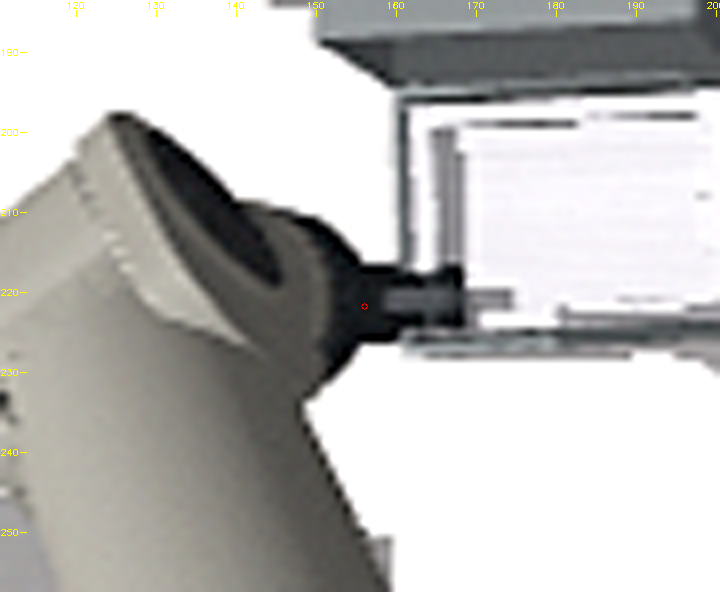

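>>> drive_tool:
  slide:
    - [1,0,-15]
    - [1,-1,-35]
    - [2,-1,-52]
    - [2,-1,-60]
    - [2,-1,-60]
  turn:
    - [0,0,0]
    - [0,0,0]
    - [0,0,0]
    - [0,0,0]
    - [0,0,0]
  gripper: [0.6,0.6,0.6,0.6,0.6]

```text
t: 14.1
eef_pos: [0.509, 0.2055, 0.0902]
tool_rot: [0.514, 0.486, 0.513, -0.486]
contact_force: [0.9, -0.4, -0.2]
gripper_width: 0.598
```

```bash
python3 look.py 12 side,top
```

```text
14.1 [0.509  0.2055 0.0902] [ 0.5136  0.4859  0.5135 -0.4863] [ 0.9 -0.4 -0.2] 0.5982350142006414
side [214.64448112 263.28239868]
top [161.45180982 221.15757011]
```

View pics/side12.png

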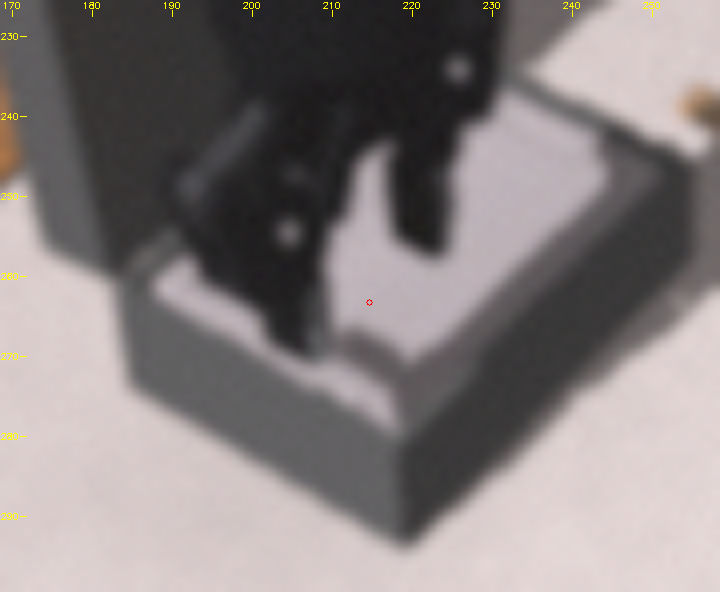

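View pics/top12.png

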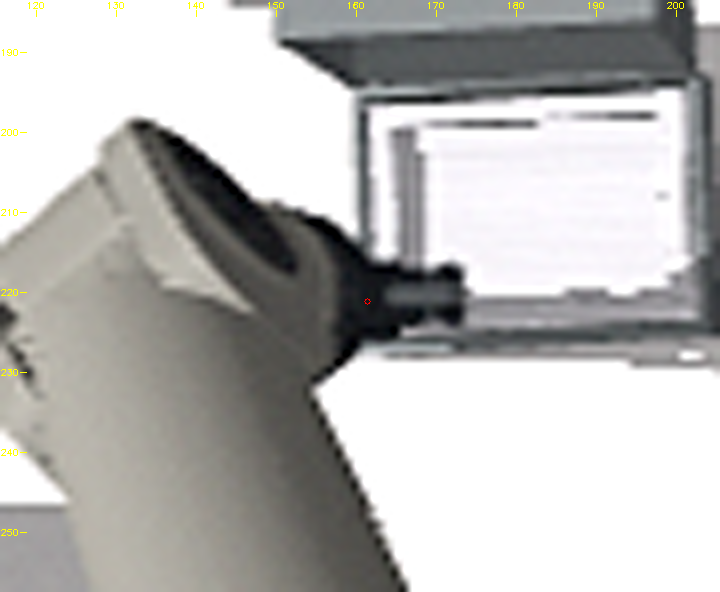

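>>> drive_tool:
  slide:
    - [0,1,-10]
    - [-1,2,-20]
    - [-1,2,-29]
    - [-1,2,-34]
    - [-1,2,-35]
    - [-1,2,-35]
  turn:
    - [0,0,0]
    - [0,0,0]
    - [0,0,0]
    - [0,0,0]
    - [0,0,0]
    - [0,0,0]
  gripper: [0.6,0.6,0.6,0.6,0.6,0.6]

```text
t: 14.8
eef_pos: [0.5087, 0.2084, 0.0564]
tool_rot: [0.514, 0.486, 0.513, -0.485]
contact_force: [-0.2, 0.6, 1.0]
gripper_width: 0.603
```

```bash
python3 look.py 13 side
python3 - <<'E'
from station import bot
from scipy.spatial.transform import Rotation as Ro
q=bot.get_obs()["tool_rot"];print(Ro.from_quat([*q[1:],q[0]]).as_matrix().round(4))
E
```

```text
14.8 [0.5087 0.2084 0.0564] [ 0.514   0.4864  0.5134 -0.4854] [-0.2  0.6  1. ] 0.6029350073376243
side [214.81148916 272.95539854]
[[ 2.000e-03  9.985e-01  5.560e-02]
 [ 6.000e-04  5.560e-02 -9.985e-01]
 [-1.000e+00  2.000e-03 -5.000e-04]]
```

View pics/side13.png

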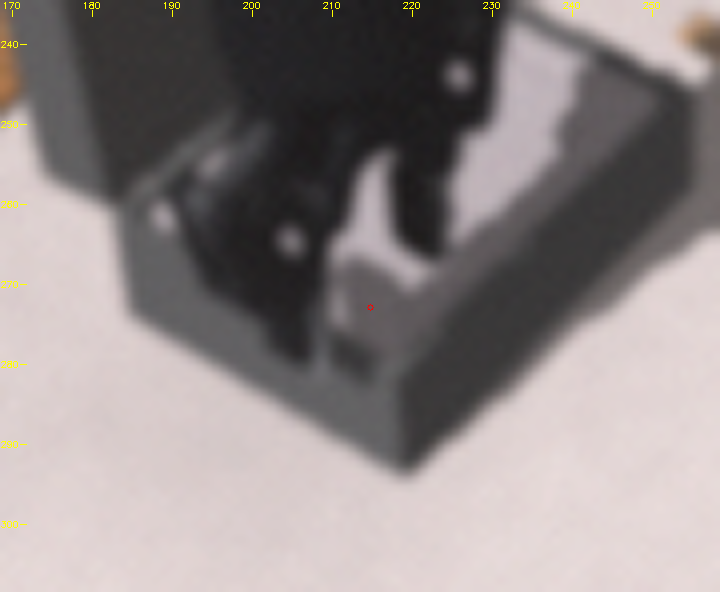

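>>> drive_tool:
  slide:
    - [0,0,0]
    - [0,0,0]
    - [0,0,0]
    - [0,0,0]
    - [0,0,0]
    - [0,0,0]
    - [0,0,0]
  turn:
    - [0,0,0]
    - [0,0,0]
    - [0,0,0]
    - [0,0,0]
    - [0,0,0]
    - [0,0,0]
    - [0,0,0]
  gripper: [0.45,0.3,0.2,0.05,0.05,0.05,0.05]
  squeeze: 60

```text
t: 15.55
eef_pos: [0.5092, 0.2081, 0.0571]
tool_rot: [0.514, 0.487, 0.513, -0.485]
contact_force: [-0.7, -2.1, 5.7]
gripper_width: 0.099
```

```bash
python3 look.py 14 side
```

```text
15.55 [0.5092 0.2081 0.0571] [ 0.5141  0.4867  0.513  -0.4854] [-0.7 -2.1  5.7] 0.09854111128693764
side [214.72826369 272.63613766]
```

View pics/side14.png

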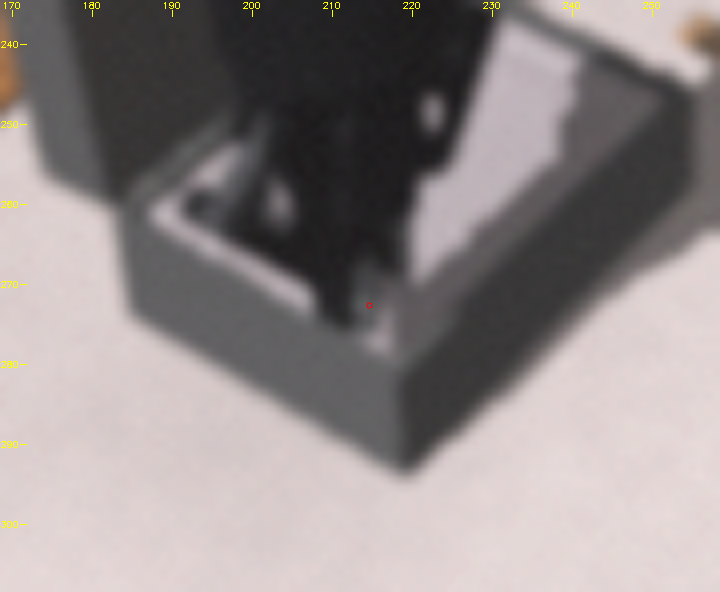

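>>> drive_tool:
  slide:
    - [0,-0.3,2.8]
    - [0,-0.7,5.5]
    - [0.1,-1.1,8.3]
    - [0.1,-1.6,11.0]
    - [0.1,-2.2,13.8]
    - [0.2,-2.7,16.5]
    - [0.2,-3.4,19.2]
    - [0.2,-4.1,21.9]
    - [0.3,-4.9,24.6]
    - [0.3,-5.6,27.3]
  turn:
    - [0.02,0.001,0]
    - [0.04,0.002,0]
    - [0.06,0.003,0]
    - [0.08,0.004,0]
    - [0.1,0.006,0]
    - [0.12,0.007,0]
    - [0.14,0.008,0]
    - [0.16,0.009,0]
    - [0.18,0.01,0]
    - [0.2,0.011,0]
  gripper: [0.05,0.05,0.05,0.05,0.05,0.05,0.05,0.05,0.05,0.05]

```text
t: 16.6
eef_pos: [0.5095, 0.2019, 0.0844]
tool_rot: [0.46, 0.533, 0.562, -0.434]
contact_force: [0.1, -3.0, -4.0]
gripper_width: 0.099
```

```bash
python3 look.py 15 side,top
```

```text
16.6 [0.5095 0.2019 0.0844] [ 0.4597  0.5333  0.5619 -0.4343] [ 0.1 -3.  -4. ] 0.0989683899344239
side [215.58183161 263.96457587]
top [162.79974553 221.03189641]
```

View pics/side15.png

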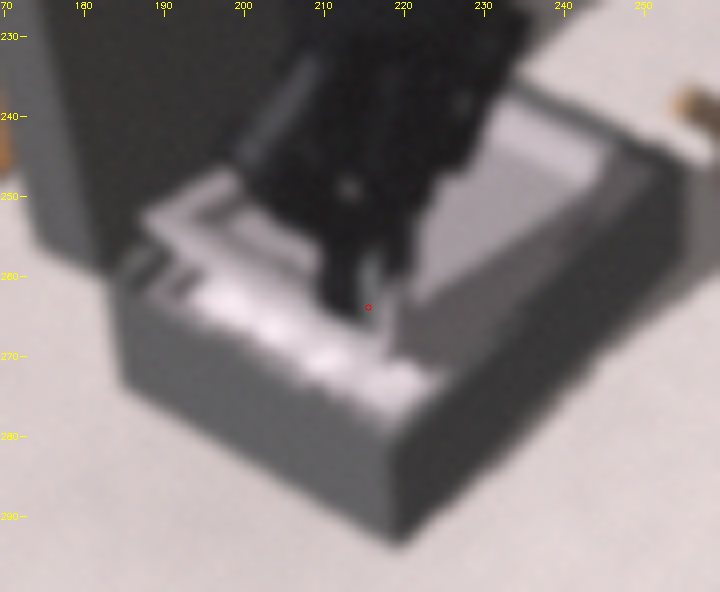

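View pics/top15.png

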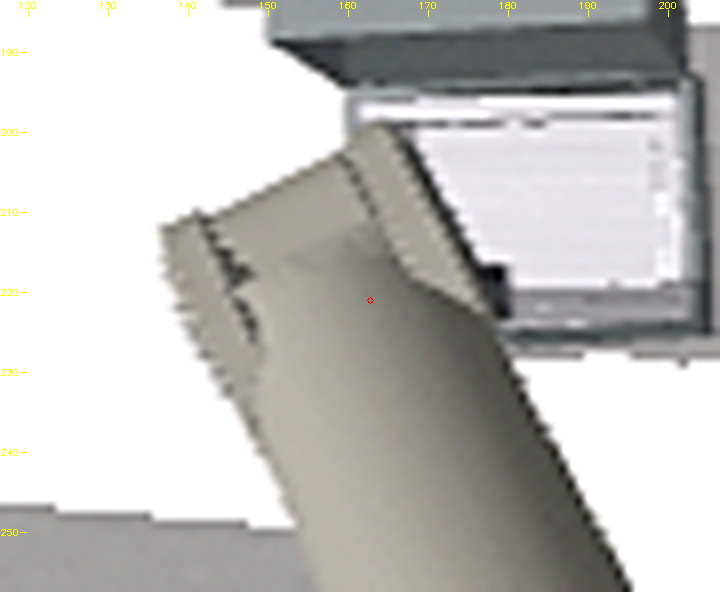

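>>> drive_tool:
  slide:
    - [0,-0.8,2.8]
    - [0.1,-1.8,5.5]
    - [0.1,-2.7,8.3]
    - [0.2,-3.7,11.0]
    - [0.2,-4.7,13.7]
    - [0.3,-5.9,16.4]
    - [0.3,-7.0,19.0]
    - [0.4,-8.2,21.7]
    - [0.5,-9.4,24.2]
    - [0.6,-10.8,26.8]
  turn:
    - [0.02,0.001,0]
    - [0.04,0.002,0]
    - [0.06,0.003,0]
    - [0.08,0.004,0]
    - [0.1,0.006,0]
    - [0.12,0.007,0]
    - [0.14,0.008,0]
    - [0.16,0.009,0]
    - [0.18,0.01,0]
    - [0.2,0.011,0]
  gripper: [0.05,0.05,0.05,0.05,0.05,0.05,0.05,0.05,0.05,0.05]

```text
t: 17.7
eef_pos: [0.5106, 0.1907, 0.1117]
tool_rot: [0.401, 0.575, 0.605, -0.379]
contact_force: [-0.1, -0.1, -1.7]
gripper_width: 0.098
```

Run:
```python
from station import bot
from h import *
from scipy.spatial.transform import Rotation as Ro
o=bot.get_obs();print(o["t"],o["eef_pos"],o["contact_force"].round(1),o["torque"].round(2),o["gripper_width"])
q=o["tool_rot"];print(Ro.from_quat([*q[1:],q[0]]).as_matrix().round(3))
c=bot.read_camera("side");pickle.dump(c,open("pics/side16.pkl","wb"));crop(c,155,190,265,300,7,"pics/side16.png",gain=1.5)
```

```text
17.7 [0.51058552 0.1907321  0.11169737] [-0.1 -0.1 -1.7] [-0.48  0.02  0.  ] 0.09817104175234295
[[-0.018  0.999  0.049]
 [ 0.392  0.052 -0.918]
 [-0.92   0.003 -0.392]]
```

View pics/side16.png

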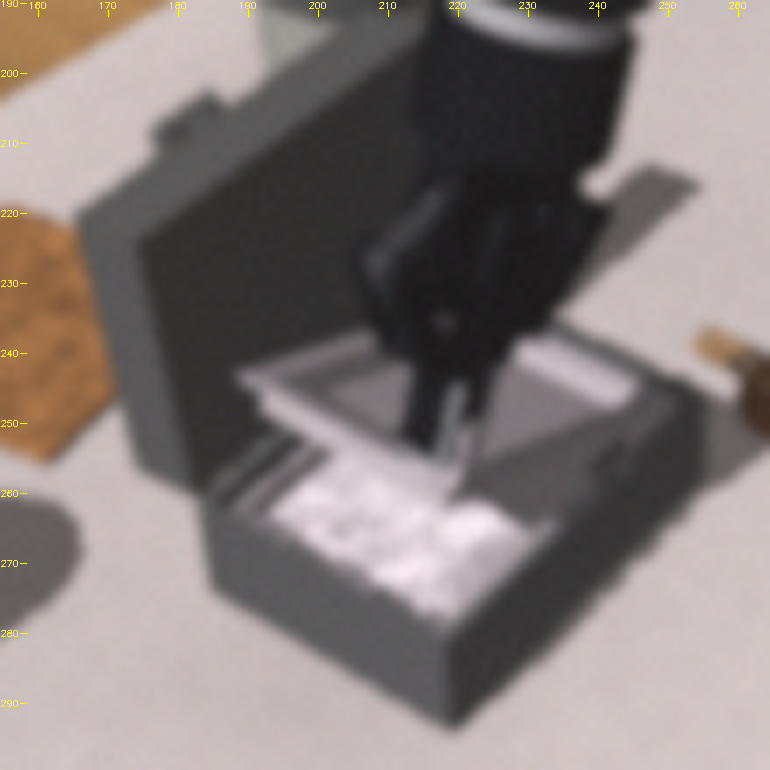

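>>> drive_tool:
  slide:
    - [0,1,2]
    - [0,1,5]
    - [0,1,9]
    - [0,1,14]
    - [0,1,20]
    - [0,1,27]
    - [0,1,35]
    - [-2,1,43]
    - [-4,1,51]
    - [-6,1,58]
  turn:
    - [0,0,0]
    - [0,0,0]
    - [0,0,0]
    - [0,0,0]
    - [0,0,0]
    - [0,0,0]
    - [0,0,0]
    - [0,0,0]
    - [0,0,0]
    - [0,0,0]
  gripper: [0.05,0.05,0.05,0.05,0.05,0.05,0.05,0.05,0.05,0.05]

```text
t: 18.75
eef_pos: [0.5047, 0.1907, 0.1704]
tool_rot: [0.4, 0.575, 0.604, -0.379]
contact_force: [-0.4, 0.0, -1.0]
gripper_width: 0.099
```

Run:
```python
from station import bot
from h import *
o=bot.get_obs();print(o["t"],o["eef_pos"],o["contact_force"].round(1),o["gripper_width"])
c=bot.read_camera("side");pickle.dump(c,open("pics/side17.pkl","wb"));crop(c,155,190,265,300,7,"pics/side17.png",gain=1.5)
```

```text
18.75 [0.50472085 0.19073249 0.17035023] [-0.4  0.  -1. ] 0.0985254232100197
```

View pics/side17.png

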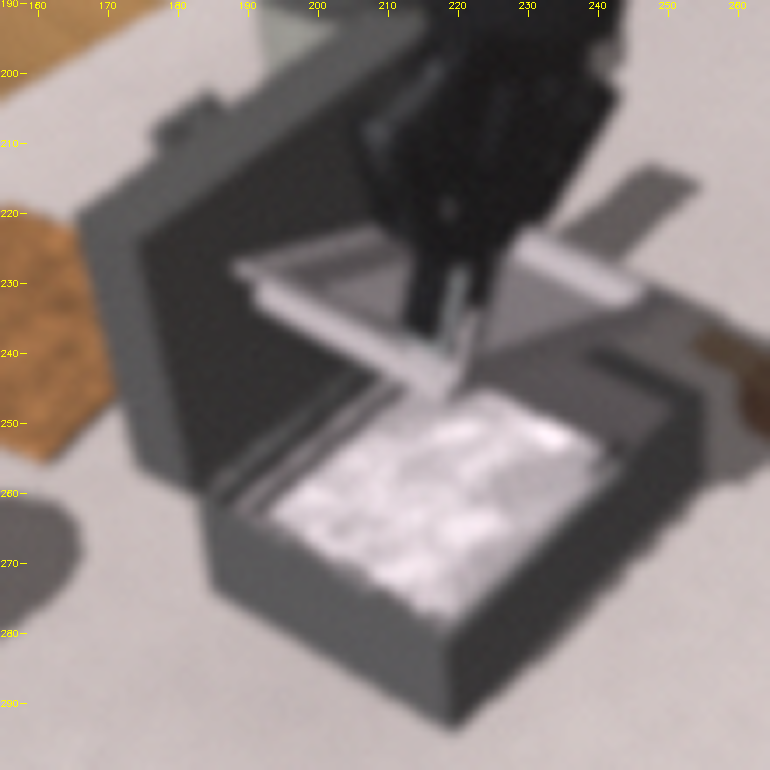

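Run:
```python
from station import bot
import numpy as np
from scipy.spatial.transform import Rotation as Ro
o=bot.get_obs();q=o["tool_rot"];R=Ro.from_quat([*q[1:],q[0]]).as_matrix()
a=.056
Rt=np.array([[0,np.cos(a),np.sin(a)],[0,np.sin(a),-np.cos(a)],[-1,0,0]])
print(Ro.from_matrix(Rt@R.T).as_rotvec().round(4),o["eef_pos"],o["q"].round(2))
```

```text
[-0.403 -0.018  0.004] [0.50490039 0.19096607 0.17124926] [ 0.39  0.43 -0.77  1.98 -0.14  0.74 -1.75]
```

Lift to about z 0.27 while levelling, then carry it over.

>>> drive_tool:
  slide:
    - [-2,0,8]
    - [-4,0,18]
    - [-6,0,29]
    - [-8,0,41]
    - [-10,0,53]
    - [-12,0,65]
    - [-14,0,77]
    - [-15,0,88]
    - [-15,0,96]
    - [-15,0,99]
  turn:
    - [-0.02,-0.001,0]
    - [-0.06,-0.003,0.001]
    - [-0.11,-0.005,0.001]
    - [-0.16,-0.007,0.002]
    - [-0.21,-0.009,0.002]
    - [-0.26,-0.012,0.003]
    - [-0.31,-0.014,0.003]
    - [-0.36,-0.016,0.004]
    - [-0.395,-0.018,0.004]
    - [-0.403,-0.018,0.004]
  gripper: [0.05,0.05,0.05,0.05,0.05,0.05,0.05,0.05,0.05,0.05]

```text
t: 19.8
eef_pos: [0.4897, 0.1928, 0.2717]
tool_rot: [0.515, 0.486, 0.514, -0.485]
contact_force: [0.1, 0.6, -1.7]
gripper_width: 0.101
```

Run:
```python
from station import bot
from h import *
o=bot.get_obs();print(o["t"],o["eef_pos"],o["contact_force"].round(1),o["gripper_width"])
for n in("side","top"):
  c=bot.read_camera(n);pickle.dump(c,open(f"pics/{n}18.pkl","wb"));cv2.imwrite(f"pics/{n}18.png",cv2.convertScaleAbs(c["color"][:,:,::-1],alpha=1.3))
```

```text
19.8 [0.48969747 0.1927643  0.27174886] [ 0.1  0.6 -1.7] 0.10080268143475077
```

View pics/side18.png

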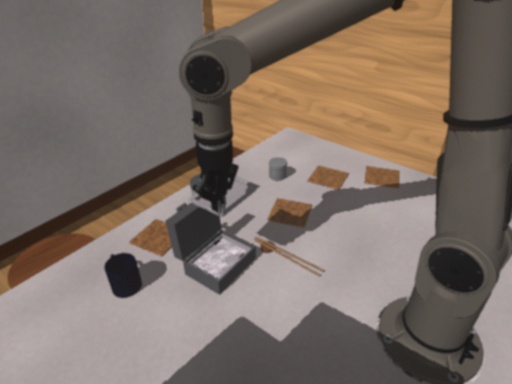

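View pics/top18.png

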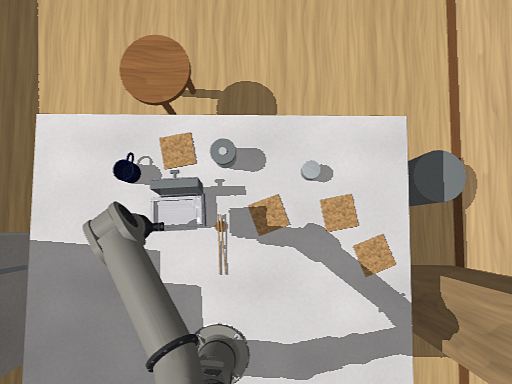

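>>> drive_tool:
  slide:
    - [0,-8,0]
    - [0,-24,0]
    - [0,-46,0]
    - [0,-72,0]
    - [0,-100,0]
    - [0,-128,0]
    - [0,-156,-3]
    - [0,-184,-8]
    - [0,-210,-14]
    - [0,-234,-20]
  turn:
    - [0,0,0]
    - [0,0,0]
    - [0,0,0]
    - [0,0,0]
    - [0,0,0]
    - [0,0,0]
    - [0,0,0]
    - [0,0,0]
    - [0,0,0]
    - [0,0,0]
  gripper: [0.05,0.05,0.05,0.05,0.05,0.05,0.05,0.05,0.05,0.05]

```text
t: 20.9
eef_pos: [0.4888, -0.0451, 0.25]
tool_rot: [0.513, 0.486, 0.514, -0.486]
contact_force: [-0.8, -0.6, -1.0]
gripper_width: 0.099
```

>>> drive_tool:
  slide:
    - [0,-20,-5]
    - [1,-38,-11]
    - [1,-54,-17]
    - [2,-66,-22]
    - [2,-74,-26]
    - [2,-78,-28]
    - [2,-78,-28]
    - [2,-78,-28]
  turn:
    - [0,0,0]
    - [0,0,0]
    - [0,0,0]
    - [0,0,0]
    - [0,0,0]
    - [0,0,0]
    - [0,0,0]
    - [0,0,0]
  gripper: [0.05,0.05,0.05,0.05,0.05,0.05,0.05,0.05]

```text
t: 21.7
eef_pos: [0.4911, -0.1223, 0.2222]
tool_rot: [0.514, 0.486, 0.514, -0.486]
contact_force: [-0.7, 0.5, -0.9]
gripper_width: 0.101
```

Run:
```python
from station import bot
from h import *
from scipy.spatial.transform import Rotation as Ro
o=bot.get_obs();print(o["t"],o["eef_pos"],o["contact_force"].round(1),o["gripper_width"],abs(o["joint_vel"]).max())
q=o["tool_rot"];print(Ro.from_quat([*q[1:],q[0]]).as_matrix().round(4))
for n,b in(("side",(220,120,330,230)),("top",(215,170,305,245))):
  c=bot.read_camera(n);pickle.dump(c,open(f"pics/{n}19.pkl","wb"))
  T=o["eef_pos"];a=.056
  # predicted rim corners
  P=[c2w(np.array([x+.043,y-.070,.015-.022])+[0,0,T[2]],T[0],T[1],a) for x,y in((-.055,.075),(.055,.075),(.055,-.075),(-.055,-.075))]
  u=proj(c,P);print(n,u.round(1).tolist())
  crop(c,*b,7 if n=="side" else 8,f"pics/{n}19.png",u,1.4)
```

```text
21.7 [ 0.49106194 -0.12229886  0.22219045] [-0.7  0.5 -0.9] 0.10115721312965985 0.0042569329855549915
[[ 2.000e-04  9.985e-01  5.530e-02]
 [ 8.000e-04  5.530e-02 -9.985e-01]
 [-1.000e+00  3.000e-04 -8.000e-04]]
side [[296.6, 174.6], [265.6, 163.3], [291.2, 144.4], [320.7, 154.0]]
top [[247.9, 230.3], [246.3, 197.7], [290.6, 195.5], [292.4, 228.1]]
```

View pics/side19.png

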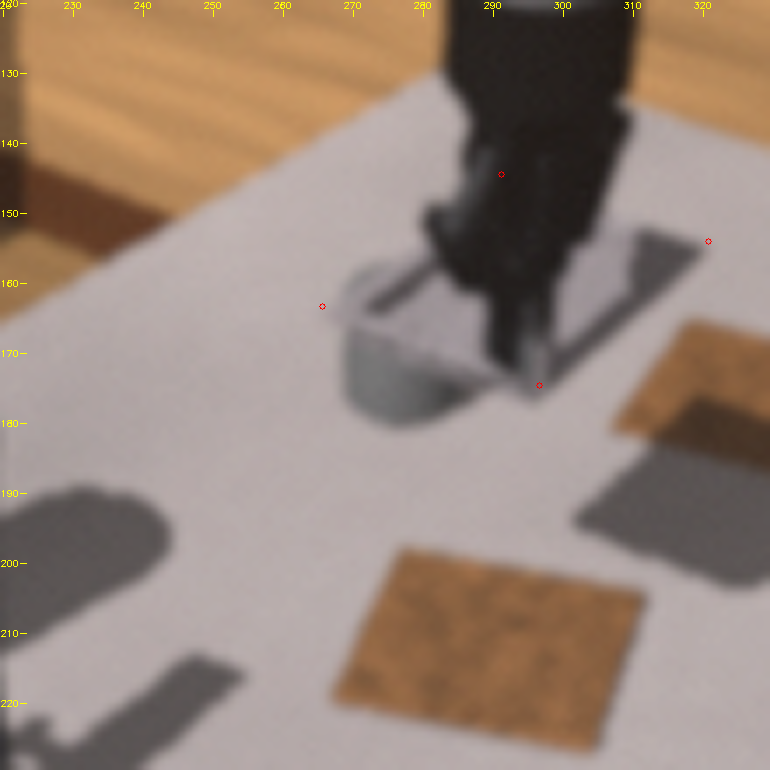

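View pics/top19.png

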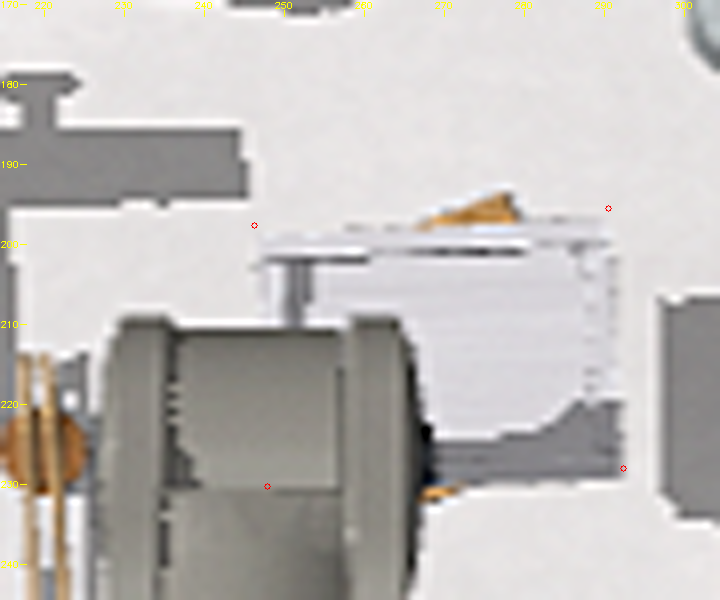

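Run:
```python
from h import *
s=load("pics/side19.pkl");t=load("pics/top19.pkl")
crop(s,260,140,325,185,12,"pics/s19b.png",gain=1.8)
crop(t,242,190,297,235,13,"pics/t19b.png",gain=1.0)
```

```text
(no output)
```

View pics/s19b.png

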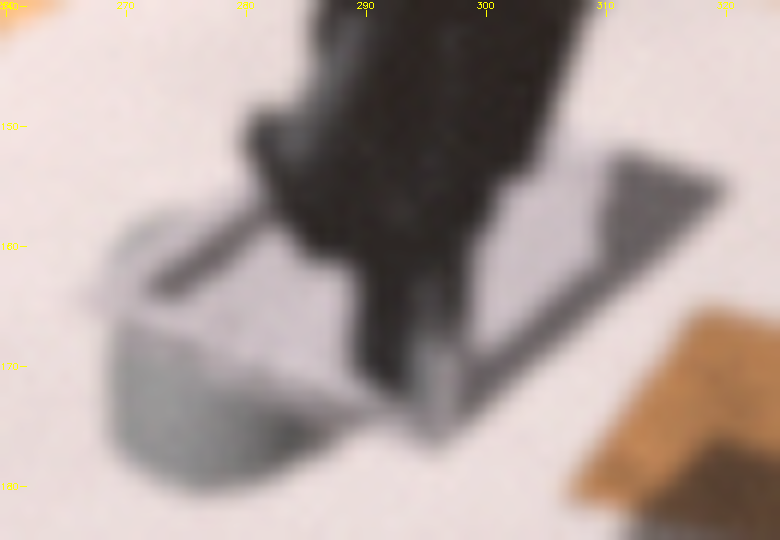

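View pics/t19b.png

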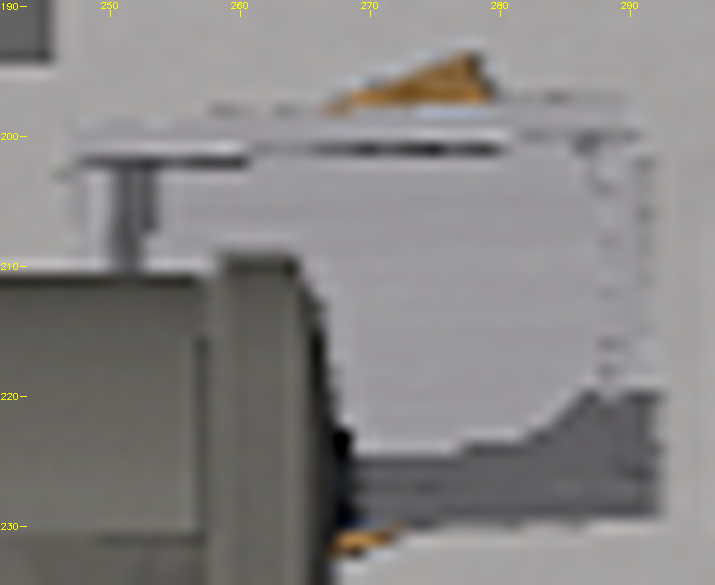

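```bash
cat > fit3.py <<'E'
from h import *
from scipy.optimize import least_squares
from scipy.spatial.transform import Rotation as Ro
s=load("pics/side19.pkl");t=load("pics/top19.pkl")
rl,rr,fl,fr=(.055,.075,.015),(.055,-.075,.015),(-.055,.075,.015),(-.055,-.075,.015)
C=[(t,rl,247.3,199.1),(t,rr,290,197),(t,fr,292.3,229.1),(s,fl,295.75,176.6),(s,rl,266.6,164.3),(s,fr,320.1,155.3)]
def tf(p,P): return Ro.from_rotvec([p[3],p[4],p[5]]).apply(P)+p[:3]
def res(p,reg=True):
    r=[proj(c,tf(p,np.array(P)))-[u,v] for c,P,u,v in C]
    return np.array(r).ravel()
p0=[.538,-.19,.20,0,0,.056]
for i in range(2):
    r=least_squares(res,p0,x_scale=[.01]*3+[.05]*3);J=r.jac;cov_=np.linalg.inv(J.T@J);print(r.x.round(4),np.sqrt(np.diag(cov_)).round(4));print(r.fun.reshape(-1,2).round(1).tolist())
E
python3 fit3.py
```

```text
[ 0.536  -0.1895  0.1965 -0.0113 -0.02    0.0446] [0.0017 0.0019 0.0029 0.0333 0.0468 0.0169]
[[-0.9, -0.9], [0.6, -0.5], [-0.3, -0.1], [0.9, -0.0], [-0.6, 0.2], [1.2, 0.2]]
[ 0.536  -0.1895  0.1965 -0.0113 -0.02    0.0446] [0.0017 0.0019 0.0029 0.0333 0.0468 0.0169]
[[-0.9, -0.9], [0.6, -0.5], [-0.3, -0.1], [0.9, -0.0], [-0.6, 0.2], [1.2, 0.2]]
```

Run:
```python
from h import *
s=load("pics/side19.pkl");t=load("pics/top19.pkl")
def st(c,x0,y0,x1,y1,k,fn):
    im=c["color"][y0:y1,x0:x1,::-1].astype(np.float32);im=cv2.cvtColor(im.astype(np.uint8),cv2.COLOR_BGR2GRAY)
    im=cv2.createCLAHE(6,(2,2)).apply(im);cc=dict(c);cc["color"]=c["color"].copy();cc["color"][y0:y1,x0:x1]=im[...,None]
    crop(cc,x0,y0,x1,y1,k,fn)
st(s,255,150,305,185,15,"pics/s19c.png")
st(t,240,190,300,235,12,"pics/t19c.png")
```

```text
(no output)
```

View pics/s19c.png

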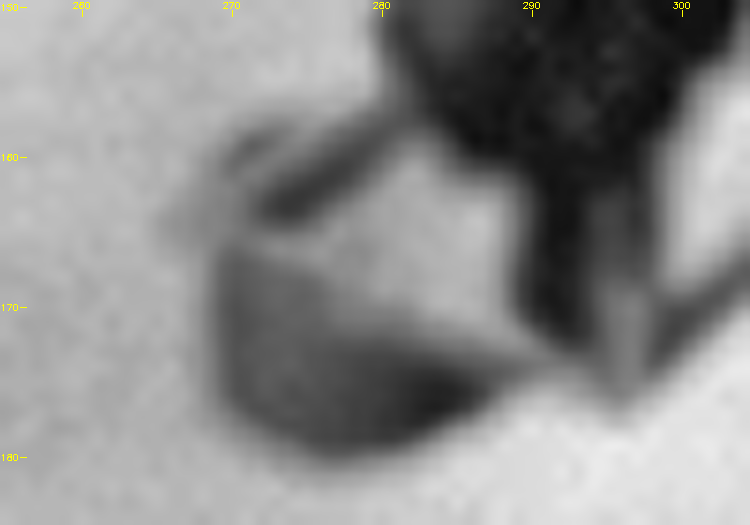

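View pics/t19c.png

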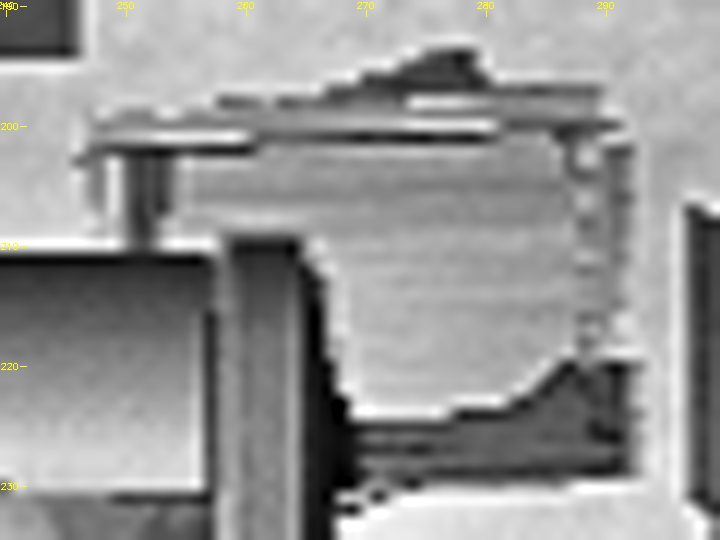

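Run:
```python
from h import *
s=load("pics/side19.pkl");t=load("pics/top19.pkl");s0=load("pics/side10.pkl")
cv2.imwrite("pics/f.png",np.hstack([cv2.resize(c["color"][150:310,90:260,::-1],None,fx=2.3,fy=2.3) for c in(s0,s)]))
```

```text
(no output)
```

View pics/f.png

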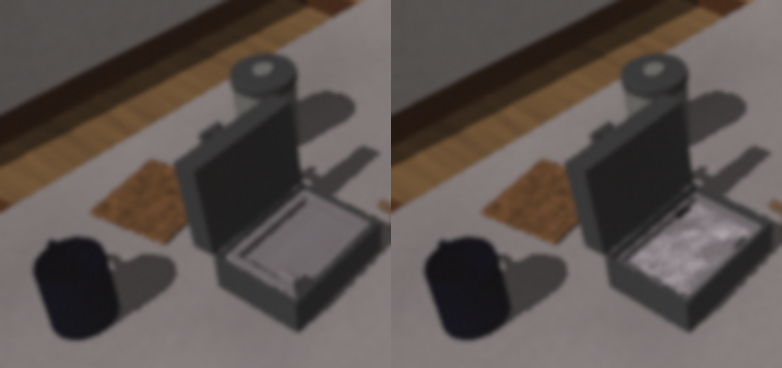

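Before and after views side by side: the cover stands open unchanged, the other trays sit in the case with the nubs visible, and the mug and canister haven't moved. Handing in.

Run:
```python
from station import bot
o=bot.get_obs();print(o["t"],o["eef_pos"],o["contact_force"].round(1),o["gripper_width"])
print(bot.hand_in())
```

```text
21.8 [ 0.49113058 -0.12223151  0.22231591] [-0.5  0.8 -1.9] 0.09958483167310103
the job is handed in; nothing more can be done
None
```

I handed the job in at 21.8 s with the top tray held level in the gripper above the nearest cork mat.

- **Cover:** I pinched the grip on its two ends and swung the cover up to its stop in about 6.5 s. The stop showed as a rise to about 15 N along the swing. In later pictures it stayed open.
- **Tray:** I pinched the ear at 60 N and tipped its corner up about 55 mm (0.40 rad) with the far edge still in the stack. Then I lifted it out, with only about the tray's own weight on the wrist. The remaining trays stayed in the case.
- **Final checks:**

| | Measured |
|---|---|
| Tray centre (fitted from both cameras) | about (0.536, -0.190), underside near z 0.197 m |
| Mat centre | about (0.538, -0.191) |
| Tilt | about 0.02 rad, good only to about ±0.04 rad |

- **Bystanders:** the mug, canister and tin had not moved in the pictures.
- **Disagreements:** the two cameras differed by up to 8 mm in y on the mats, so I took the mean of the two. Some tray corners read up to 1 px off the fit. I read the cover angle at 1.62–1.65 rad from the pictures and relied on the force rise to confirm the stop.

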